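Sort the seasoning tins and pots after wiping down

ROBOT

A 6-joint arm with a two-finger parallel gripper is mounted at the origin on the work surface. World frame = base frame: x ahead of the robot, y to its left, z up, the work surface at z = 0. Lengths are in m, angles in rad, forces in N, time in s.
With the tool pointing down it reaches from about 0.275 to 0.725 m from the base axis. Payload 15.9 kg.
Tool frame: the origin (TCP) lies between the finger pads; the fingertips stand 17 mm ahead of it and the grasp point (between the pads) lies 2 mm behind it; z points along the fingers, y is the line along which they close (so a half turn about z gives the same grasp; the last joint's range is limited). The gripper opens to 85 mm and grips with 20 to 120 N. Pads are 22 mm wide; open, the fingers measure 114 mm over their backs; the gripper's body (76 mm by 85 mm) begins 54 mm behind the grasp point. The pads swing forward as they close: fully open they stand 13 mm farther back than shut.
Start: joints at [-1.336, 0.213, -0.034, 1.323, 0, 1.571], TCP at [0.116, -0.486, 0.211] pointing down, gripper open.
Joint ranges: [-2.98, 2.98], [-0.74, 1.72], [-1.14, 1.35], [-2.1, 2.04], [-1.57, 1.44], [-3.14, 3.14]. Speed limits (rad/s): [1.89, 1.89, 2.39, 2.57, 3.14, 3.14].

INTERFACE

Orientations are given as a unit quaternion [w, x, y, z].
In Python, from rig import get_state, grab_frame, get_calibration, hand_in gives the robot as it stands.
- The arm moves only by the tool play_rows, never from a script. Its arguments are lists of equal length, an entry for each row: "grip": the opening, from 0 (shut) to 1 (fully open); "offset": the shift along the world's x, y, z in mm, a list of three; "yaw": the turn about the world's z in degrees. In form: {"grip": [grip, ...], "offset": [[dx, dy, dz], ...], "yaw": [yaw, ...]}. A call has 1 to 8 rows; each row shifts and turns the commanded pose from where the row before left it; what a row does not reach is not made up. A row lasts 1/10 s, in which the tool goes at most 50 mm and 8.59 degrees, less where a joint would pass 70% of its speed; a pose out of reach is approached as far as the arm can. A call is refused whole if a number of a shift passes 50 or a number of a turn 8.59, either way. A call with a gripper value outside its range is refused whole. The fingers move at their own pace and stop on an object; "force" is the grip in N (left out, the last holds). Time passes only in rows, so rows that do not move let the fingers close. It gives the time, the measured TCP pose, the force, the opening and the grip force at its end, in the units of the state.
- get_state(): the state, without advancing time (a new reading comes with each control period).
- grab_frame(name): name is "scene" or "top" or "wrist"; returns the picture (384x512x3 uint8, blue, green, red); there is no depth.
- get_calibration(name): a dict with "fovy" (degrees; the focal length in pixels is half the picture's height over the tangent of half this angle, whatever the lens; pixels are square), "cx", "cy" (the principal point, pixels), "T" (4x4, takes a point from camera to world coordinates); the wrist camera has in their place "hand_eye" (4x4, takes a point from camera to tool coordinates, whose origin is the TCP and whose axes are the flange's). Camera axes: x right, y up, looking along -z (the intrinsics and any distortion apply to the point x, -y, -z); pixel columns grow to the right and rows downward; lengths in m; the calibration is good to about 2 mm. The wrist camera is an equidistant fisheye: a pixel r from the principal point sees the ray r / f radians off the axis. A picture is of the moment at which its call begins: read the wrist's pose just before it. get_calibration takes no time and is no camera call.
- hand_in(): hands the job in; it is judged then, once.
The state is a dict: "clock": time; "joint_pos": joint angles; "dq": joint speeds; "tau": joint torques, N m; "ee_pos": TCP position; "ee_rot": TCP orientation; "contact_force": force on the tool from outside, world axes, zero at the start; "wrist_torque": the same for the moment, N m; "finger_gap": finger opening in m; "grip_force": force on a finger pad.
Only numpy, scipy, OpenCV 4.12 (cv2) and the standard library are available. Lean on these libraries where they do the work, as an engineer would, in place of code of your own. Each camera call takes 0.05 s, during which the arm holds its last target. There are 200 camera calls.

TASK

Put the seasonings away by shape. Stand the two square tins that have fallen over on the low steel rack, lids up, in a neat row with the tin already there: each one squarely pushed back until it touches the fence. Stand the two round pots upright on the floor of the white tray; set the tins on the rack gently, and do not disturb the tin on the rack or the cup, scouring pad or jar.

Things in the scene. Friction and masses are not known exactly. Their poses are not given: they have to be found in the camera images.
- rack: low fixed steel rack: board 80 mm deep (x) by 250 wide (y), its top 30 mm above the worktop; a 4 mm fence along its far (+x) edge rises 14 mm above the board, inner face at x = 36 mm (a touching tin's centre: x = 15 mm, z = 77.5 mm). Front and ends open. Origin on the worktop under its centre; x to the fence, y along it. tin_c stands near its +y end.
- tray: shallow white plastic tray, fixed, 140 (x) by 190 (y) mm outside, 20 mm high, walls and floor 4 mm. Origin on the worktop under its centre.
- tin_a: square steel seasoning tin with a black lid, 42 x 42 x 95 mm, about 0.16 kg, lying on one flat side on the worktop. Origin at its centre; its x axis runs along its length towards the lid (lid: last 17 mm, 38 mm square), y and z are the normals of its flat sides.
- tin_b: square steel seasoning tin with a black lid, 42 x 42 x 95 mm, about 0.16 kg, lying on one flat side on the worktop. Origin at its centre; its x axis runs along its length towards the lid (lid: last 17 mm, 38 mm square), y and z are the normals of its flat sides.
- tin_a_lid (a point): centre of tin_a's lid face, 47.5 mm from its centre
- tin_b_lid (a point): centre of tin_b's lid face, 47.5 mm from its centre
- pot_a: round steel seasoning pot with a black lid, 54 mm across, 60 mm tall, about 0.15 kg, standing on the worktop. Origin under its centre, z up.
- pot_b: round steel seasoning pot with a black lid, 54 mm across, 60 mm tall, about 0.15 kg, standing on the worktop. Origin under its centre, z up.
- tin_c: square steel seasoning tin with a black lid, 42 x 42 x 95 mm, about 0.16 kg, already standing in its place on the rack, against the fence, about 88 mm to +y of the rack's middle. Origin at its centre; its x axis runs along its length towards the lid (lid: last 17 mm, 38 mm square), y and z are the normals of its flat sides.
- cup: plain steel cup, 68 mm across, 75 mm tall, a bystander. Origin under its centre.
- pad: green scouring pad, 75 x 50 x 22 mm, lying flat, a bystander. Origin under its centre.
- jar: glass jar with a steel lid, 68 mm across, 100 mm tall, at the back, a bystander. Origin under its centre.
Mind the look-alikes: they are no part of the job. What is shaped like the pot_a but orange or yellow is not meant.

How it is judged:
By the outcome, as a careful person would: the job done as asked, in the order asked, and still so for the second after the job is handed in, with the robot touching nothing.
It also fails if it takes over 72 s, if anything falls off the work surface, if the arm or the gripper's body presses on something with over 40 N, if the wrist force passes 120 N, or if a joint passes its speed limit or range.

## Working session

There is one attempt and no reset: what is moved stays moved. The work goes in short steps, Python scripts to look and compute and a tool call to move; the robot and the scene stay as the last step left them, time stands still between calls to the robot, and variables do not carry over. Pictures are saved under pics/ and viewed, at most 10 in all, crops included, and the job is handed in when it is done.

Besides the shell and the picture viewer there is one more tool, called after "Emit:" in YAML: its name, and indented under it one key for each argument. play_rows: Moves the arm, as the interface text tells. Its arguments: {"type":"object","properties":{"grip":{"type":"array"},"offset":{"type":"array"},"yaw":{"type":"array"},"force":{"type":"number"}},"required":["grip","offset","yaw"]}

```bash
ls; mkdir -p pics; python3 - <<'E'
from rig import *
import cv2,numpy as np
s=get_state();print(s)
for n in("scene","top"):
    cv2.imwrite(f"pics/{n}0.png",cv2.resize(grab_frame(n),None,fx=1.5,fy=1.5,interpolation=cv2.INTER_CUBIC));
for n in("scene","top","wrist"):
    c=get_calibration(n);print(n,{k:np.round(v,4).tolist() if not isinstance(v,str) else v for k,v in c.items()})
E
```

```text
pics
{'clock': 0.0, 'joint_pos': array([-1.33601653e+00,  2.13383602e-01, -3.50724749e-02,  1.32349691e+00,
       -4.13298610e-05,  1.57081036e+00]), 'dq': array([-9.11525512e-04, -2.91167909e-04, -7.67554064e-06,  3.03257031e-04,
        1.29309778e-03,  8.70043447e-04]), 'tau': array([ 6.02094718e-03, -6.86161208e+01,  4.87114942e+01,  1.77469250e-02,
        5.28148139e-04, -1.68115446e-05]), 'ee_pos': array([ 0.11621479, -0.48592594,  0.21069715]), 'ee_rot': array([-5.71926763e-04,  9.93118369e-01,  1.17113493e-01, -8.82607519e-05]), 'contact_force': array([ 0.28244982, -0.76074503, -0.17020746]), 'wrist_torque': array([-0.01691126,  0.00852833, -0.01068915]), 'grip_force': 0.0, 'finger_gap': 0.08557796752159563}
scene {'fovy': 55.6341, 'cx': 261.957, 'cy': 195.0397, 'T': [[0.3196, -0.5028, 0.8031, 1.3271], [0.9475, 0.1585, -0.2778, -0.2578], [0.0123, 0.8497, 0.5271, 0.5818], [0.0, 0.0, 0.0, 1.0]]}
top {'fovy': 43.3466, 'cx': 261.6346, 'cy': 204.2232, 'T': [[-0.0065, 0.9977, -0.0678, 0.472], [-0.9998, -0.0076, -0.0162, 0.0205], [-0.0167, 0.0677, 0.9976, 1.3923], [0.0, 0.0, 0.0, 1.0]]}
wrist {'fovy': 65.7065, 'cx': 254.6699, 'cy': 188.7334, 'hand_eye': [[-0.0016, 0.9663, 0.2574, 0.0628], [1.0, 0.0012, 0.0016, 0.0004], [0.0012, 0.2574, -0.9663, -0.1629], [0.0, 0.0, 0.0, 1.0]]}
```

View pics/scene0.png

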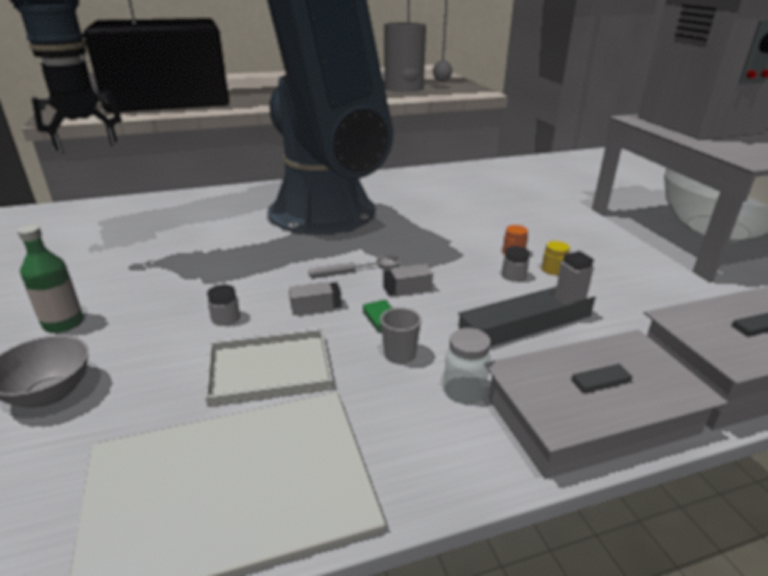

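View pics/top0.png

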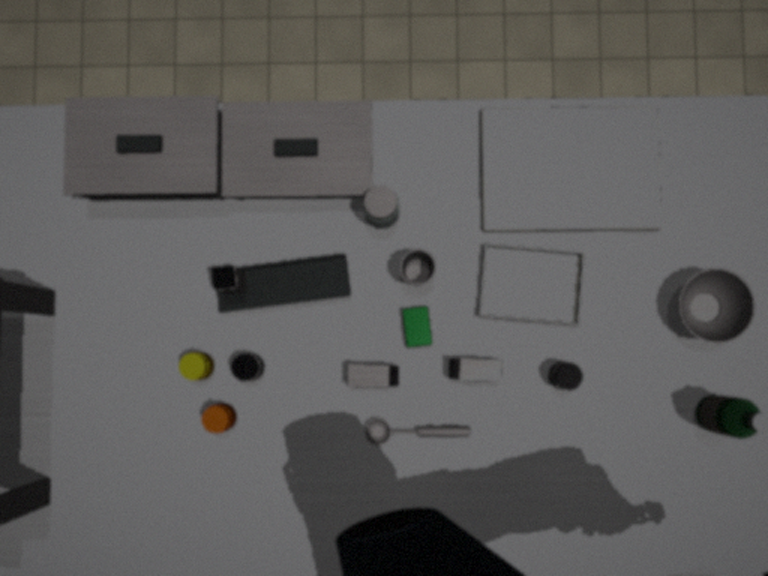

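The top view (1.5×) shows tin_a and tin_b lying at (373,375) and (475,369). The rack is at (284,283) with tin_c at (224,278), and the tray is at (529,285). The pot shapes are:
- black-lidded grey at (246,366) and (565,375): these are pot_a and pot_b, matching the steel body and black lid
- yellow at (196,366) and orange at (218,418): look-alikes

I'll confirm this in an enlarged crop while I measure.

```bash
cat > h.py <<'E'
from rig import *
import cv2,numpy as np
from scipy.spatial.transform import Rotation as R
def ray(n,uv,st=None):
    c=get_calibration(n); f=192/np.tan(np.radians(c["fovy"])/2)
    d=(np.array(uv,float)-[c["cx"],c["cy"]])
    if n=="wrist":
        r=np.hypot(*d); th=r/f; k=np.sin(th)/max(r,1e-9)
        v=np.array([d[0]*k,-d[1]*k,-np.cos(th)])
        q=st["ee_rot"]; T=np.eye(4); T[:3,:3]=R.from_quat([q[1],q[2],q[3],q[0]]).as_matrix(); T[:3,3]=st["ee_pos"]
        T=T@np.array(c["hand_eye"])
    else:
        v=np.array([d[0]/f,-d[1]/f,-1.]); T=np.array(c["T"])
    return T[:3,3],T[:3,:3]@v
def onz(n,uv,z,st=None):
    o,d=ray(n,uv,st); return (o+d*(z-o[2])/d[2])*1000
E
python3 - <<'E'
from h import *
im=grab_frame("top"); cv2.imwrite("pics/topraw.png",im)
cv2.imwrite("pics/top1.png",cv2.resize(im[155:295,125:395],None,fx=2.96,fy=2.96,interpolation=cv2.INTER_CUBIC))
g=im.max(2); m=((g<55)*255).astype(np.uint8); m[:150]=0
n,l,s,c=cv2.connectedComponentsWithStats(m)
for i in range(1,n):
    if s[i,4]>40: 
        cnt=cv2.findContours((l==i).astype(np.uint8),0,2)[0][0]; print(s[i],c[i].round(1),[np.round(x,1) for x in cv2.minAreaRect(cnt)])
E
```

```text
[269 168  20  19 165] [280.5 174.6] [array([279. , 175.7]), array([20.6, 16.6]), np.float64(19.7)]
[ 141  170   92   38 2481] [186.7 188. ] [array([186.4, 187.5]), array([30. , 90.2]), np.float64(82.9)]
[465 181  37  46 806] [487.2 203.7] [array([483.6, 203.8]), array([35.3, 45.5]), np.float64(3.0)]
[   0  184   36  166 3048] [ 11.2 266.8] [array([ 17.5, 266.5]), array([ 35., 165.]), np.float64(0.0)]
[445 191  17  34 228] [450.5 210.3] [array([451. , 208.9]), array([33.7, 13.4]), np.float64(78.0)]
[154 235  22  19 325] [164.3 243.9] [array([164.5, 244. ]), array([18., 21.]), np.float64(90.0)]
[298 238   8  15  93] [302. 245.] [array([301.5, 245. ]), array([ 7., 14.]), np.float64(-0.0)]
[365 241  23  19 337] [375.8 249.8] [array([375.9, 249.9]), array([22.6, 17.1]), np.float64(11.3)]
[260 244   6  13  68] [262.1 250. ] [array([262.5, 250. ]), array([12.,  5.]), np.float64(90.0)]
[462 263  44  29 939] [483.1 276.5] [array([483.1, 276.5]), array([42.7, 25.3]), np.float64(9.5)]
[ 223  337  126   47 4093] [276.4 364.3] [array([285.5, 360. ]), array([ 46., 125.]), np.float64(90.0)]
```

View pics/top1.png

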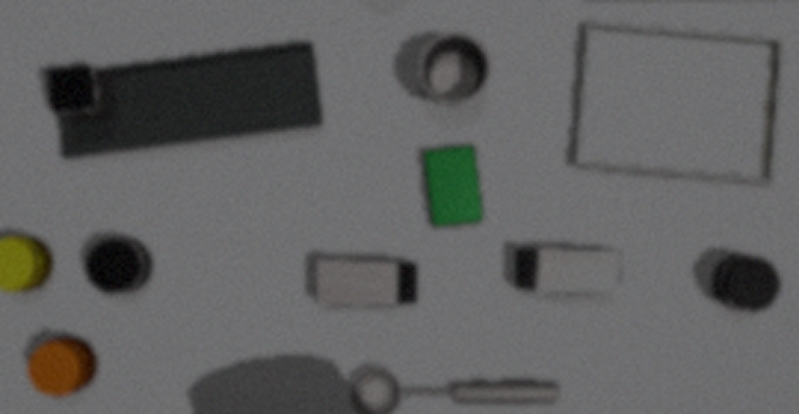

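The crop confirms it: the pots at crop (118,265) and (745,282) have black lids, and the yellow (15,263) and orange (62,367) ones are look-alikes. The left tin's lid points to image right (−y) at (407,283), and the right tin's lid points left (+y) at (525,267). Next I'll turn these pixels into positions.

```bash
python3 - <<'E'
from h import *
N=lambda x,y:(125+x/2.96,155+y/2.96)
P=lambda n,x,y,z:print(n,onz("top",N(x,y),z)[:2].round(0))
for n,x,y,z in [("TL bot1",317,255,.042),("TL bot2",317,305,.042),("TL lid1",416,262,.04),("TL lid2",415,303,.04),
("TR lid1",515,246,.04),("TR lid2",515,289,.04),("TR bot1",619,250,.042),("TR bot2",618,294,.042),
("potL",117,264,.06),("potR",746,282,.06),("rack FL",63,157,.03),("rack FR",322,124,.03),("rack BR",312,42,.044),("tinc lid",72,88,.125),
("tray BL",583,24,.02),("tray BR",777,43,.02),("tray FL",570,163,.02),("tray FR",770,183,.02),("cup",455,68,.075),("pad1",422,150,.022),("pad2",474,146,.022),("pad3",483,222,.022),("pad4",433,227,.022)]: P(n,x,y,z)
E
```

```text
TL bot1 [461. 125.]
TL bot2 [414. 126.]
TL lid1 [454.  32.]
TL lid2 [415.  33.]
TR lid1 [468. -61.]
TR lid2 [428. -61.]
TR bot1 [ 464. -159.]
TR bot2 [ 423. -157.]
potL [454. 311.]
potR [ 434. -273.]
rack FL [556. 370.]
rack FR [586. 121.]
rack BR [663. 130.]
tinc lid [612. 338.]
tray BL [ 682. -130.]
tray BR [ 662. -317.]
tray FL [ 547. -116.]
tray FR [ 527. -307.]
cup [633.  -5.]
pad1 [561.  26.]
pad2 [564. -24.]
pad3 [491. -32.]
pad4 [487.  16.]
```

Emit:
play_rows:
  grip: [1,1,1,1,1,1,1,1]
  offset:
    - [27,31,0]
    - [27,31,0]
    - [27,31,0]
    - [27,31,0]
    - [28,32,0]
    - [28,32,0]
    - [28,32,0]
    - [28,32,0]
  yaw: [8,8,8,8,8,8,8,8]
  force: 20

```text
clock: 0.95
ee_pos: [0.3371, -0.2327, 0.2112]
ee_rot: [0.0, 0.778, 0.628, -0.0]
contact_force: [1.1, -0.9, -0.0]
finger_gap: 0.0854
grip_force: 0.0
```

Emit:
play_rows:
  grip: [0.8,0.8,0.8,0.8,0.8]
  offset:
    - [28,31,0]
    - [28,31,0]
    - [27,31,0]
    - [27,31,0]
    - [0,0,0]
  yaw: [8,2,0,0,0]

```text
clock: 1.45
ee_pos: [0.4484, -0.1071, 0.2107]
ee_rot: [-0.0, 0.721, 0.693, 0.0]
contact_force: [-0.5, -0.3, -0.5]
finger_gap: 0.0685
grip_force: 0.0
```

```bash
cat > look.py <<'E'
from h import *
import sys,pickle
st=get_state(); im=grab_frame("wrist"); pickle.dump((st,im),open("w.pkl","wb"))
cv2.imwrite(f"pics/{sys.argv[1]}.png",im)
q=st["ee_rot"];x=R.from_quat([q[1],q[2],q[3],q[0]]).as_matrix()[:,0]
print(st["clock"],st["ee_pos"].round(4),"psi",np.degrees(np.arctan2(x[1],x[0])).round(1),st["finger_gap"],st["contact_force"].round(1),st["grip_force"])
E
python3 look.py w1
```

```text
1.45 [ 0.4484 -0.1071  0.2107] psi 87.7 0.06851246185926027 [-0.5 -0.3 -0.5] 0.0
```

View pics/w1.png

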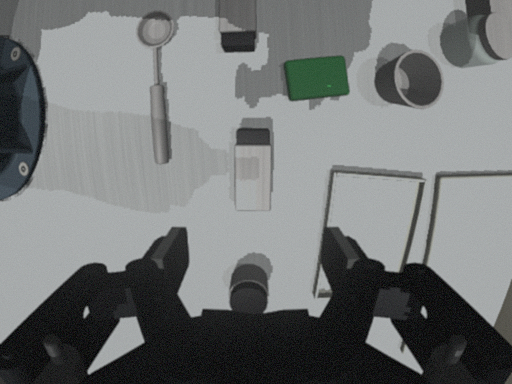

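The wrist view shows the right tin, with lid edge at (237–269,128), body/lid boundary at (234–271,145) and bottom edge at (236–271,210). I'll convert those.

```bash
python3 - <<'E'
from h import *
import pickle
st,im=pickle.load(open("w.pkl","rb"))
for n,u,v,z in [("lid1",237,128,.04),("lid2",269,128,.04),("bd1",234.5,145,.042),("bd2",271,145,.042),("bot1",236,210,.042),("bot2",271,210,.042),("tray FL",318,296,.02),("trayBL",334,170,.02),("pot",248,293,.06)]:
    print(n,onz("wrist",(u,v),z,st)[:2].round(1))
g=cv2.cvtColor(im,cv2.COLOR_BGR2GRAY)
m=((g[215-100:330,225:290]>185)*255).astype(np.uint8)
print(np.unique(g[150:205,240:268]).tolist()[-5:],g[180,225:290].tolist())
E
```

```text
lid1 [428.4 -60.4]
lid2 [464.1 -62. ]
bd1 [424.8 -79.3]
bd2 [465.6 -81. ]
bot1 [ 422.1 -155.9]
bot2 [ 463.4 -157.6]
tray FL [ 530.3 -301.9]
trayBL [ 544.3 -116.8]
pot [ 431.3 -261.6]
[172, 173, 174, 175, 177] [169, 172, 172, 171, 163, 159, 155, 157, 155, 129, 139, 162, 173, 171, 172, 162, 160, 166, 166, 160, 162, 170, 170, 170, 169, 167, 164, 166, 163, 163, 163, 171, 166, 170, 166, 163, 164, 158, 157, 158, 161, 167, 171, 164, 160, 128, 114, 126, 158, 168, 171, 171, 168, 170, 171, 171, 169, 172, 172, 170, 169, 172, 172, 170, 167]
```

Emit:
play_rows:
  grip: [0.8,0.8,0.8,0.8,0.8,0.8]
  offset:
    - [-3,16,-40]
    - [0,16,-45]
    - [0,0,-45]
    - [0,0,-38]
    - [0,0,-20]
    - [0,0,0]
  yaw: [0.5,0,0,0,0,0]

```text
clock: 2.1
ee_pos: [0.4406, -0.0787, 0.021]
ee_rot: [-0.002, 0.72, 0.694, -0.001]
contact_force: [0.2, -0.4, 0.8]
finger_gap: 0.0686
grip_force: 0.0
```

Emit:
play_rows:
  grip: [0.4,0.4,0.4,0.4,0.4,0.4]
  offset:
    - [0,0,0]
    - [0,0,0]
    - [0,0,0]
    - [0,0,0]
    - [0,0,0]
    - [0,0,0]
  yaw: [0,0,0,0,0,0]
  force: 20

```text
clock: 2.7
ee_pos: [0.4434, -0.0783, 0.0234]
ee_rot: [0.0, 0.72, 0.694, 0.0]
contact_force: [-0.6, 0.3, -0.2]
finger_gap: 0.0344
grip_force: 0.0
```

```bash
python3 look.py w2
```

```text
2.7 [ 0.4434 -0.0783  0.0234] psi 88.0 0.034433002176759694 [-0.6  0.3 -0.2] 0.0
```

View pics/w2.png

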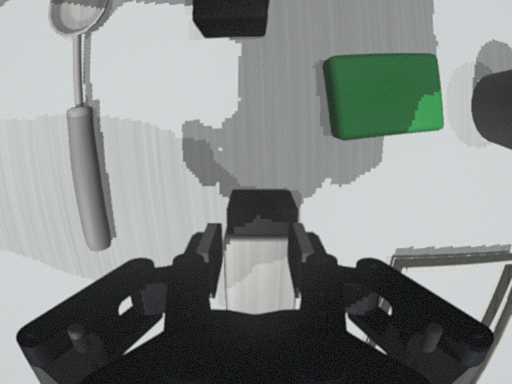

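The tin sits between the pads at about (262,270), and the pads aren't pressing on it yet. I'll close further.

Emit:
play_rows:
  grip: [0.2,0.0,0.0,0.0]
  offset:
    - [0,0,0]
    - [0,0,0]
    - [0,0,0]
    - [0,0,0]
  yaw: [0,0,0,0]
  force: 20

```text
clock: 3.15
ee_pos: [0.4433, -0.0783, 0.0232]
ee_rot: [0.0, 0.72, 0.694, -0.0]
contact_force: [-0.5, -0.1, -0.2]
finger_gap: 0.0004
grip_force: 0.0
```

```bash
python3 - <<'E'
from h import *
import pickle
st,im=pickle.load(open("w.pkl","rb"))
for n,u,v,z in [("lid1",230,190,.04),("lid2",295,190,.04),("bd1",225,236,.042),("bd2",299,236,.042)]:
    print(n,onz("wrist",(u,v),z,st)[:2].round(1))
E
python3 look.py w3
```

```text
lid1 [429.6 -53.2]
lid2 [462.8 -54.4]
bd1 [425.5 -77.8]
bd2 [464.9 -79.4]
3.15 [ 0.4433 -0.0783  0.0232] psi 88.0 0.0003904287145860871 [-0.5 -0.1 -0.2] 0.0
```

View pics/w3.png

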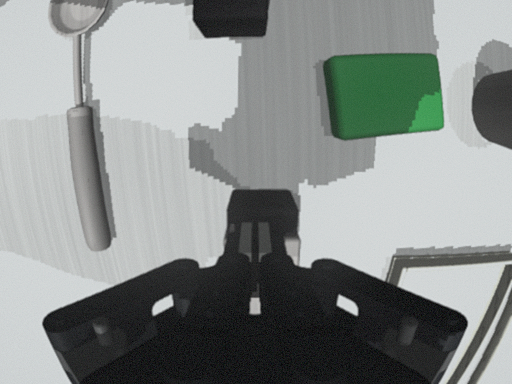

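The fingers shut at (262,240), above the tin's top face. From the finger pixels, the tips sit about 22 mm behind the reported TCP rather than ahead of it. I'll reopen and go lower in guarded steps.

Emit:
play_rows:
  grip: [0.8,0.8,0.8,0.8,0.8,0.8,0.8,0.8]
  offset:
    - [2,3,20]
    - [0,0,0]
    - [0,0,0]
    - [0,0,0]
    - [0,0,-10]
    - [0,0,-10]
    - [0,0,-10]
    - [0,0,0]
  yaw: [0,0,0,0,0,0,0,0]

```text
clock: 4.0
ee_pos: [0.444, -0.0751, 0.0114]
ee_rot: [-0.001, 0.72, 0.694, -0.001]
contact_force: [-0.1, 0.9, -0.0]
finger_gap: 0.0687
grip_force: 0.0
```

Emit:
play_rows:
  grip: [0.8,0.8,0.8]
  offset:
    - [0,0,-6]
    - [0,0,-5]
    - [0,0,0]
  yaw: [0,0,0]

```text
clock: 4.3
ee_pos: [0.445, -0.0752, 0.0017]
ee_rot: [-0.0, 0.72, 0.694, -0.0]
contact_force: [-0.3, 0.6, 1.4]
finger_gap: 0.0681
grip_force: 0.0
```

Emit:
play_rows:
  grip: [0.8,0.8,0.8]
  offset:
    - [0,0,-6]
    - [0,0,-6]
    - [0,0,0]
  yaw: [0,0,0]

```text
clock: 4.6
ee_pos: [0.4448, -0.0752, -0.0106]
ee_rot: [-0.0, 0.72, 0.694, -0.0]
contact_force: [0.2, 0.5, -0.1]
finger_gap: 0.0683
grip_force: 0.0
```

Emit:
play_rows:
  grip: [0.3,0.3,0.3,0.3]
  offset:
    - [0,0,0]
    - [0,0,0]
    - [0,0,0]
    - [0,0,0]
  yaw: [0,0,0,0]
  force: 20

```text
clock: 5.0
ee_pos: [0.4455, -0.0753, -0.0095]
ee_rot: [0.0, 0.72, 0.694, 0.0]
contact_force: [-0.2, 0.3, 5.1]
finger_gap: 0.0417
grip_force: 20.6
```

Gripped: 41.7 mm gap at 20 N. Now I'll tip it up along an arc about its bottom edge.

Emit:
play_rows:
  grip: [0.3,0.3,0.3,0.3,0.3,0.3,0.3,0.3]
  offset:
    - [0,-3.5,9.6]
    - [0,-4.8,9]
    - [0,-5.8,8.4]
    - [0,-6.9,7.5]
    - [0,-7.8,6.5]
    - [0,-8.6,5.5]
    - [0,-9.3,4.3]
    - [0,0,0]
  yaw: [0,0,0,0,0,0,0,0]

```text
clock: 5.8
ee_pos: [0.4457, -0.1233, 0.0415]
ee_rot: [0.0, 0.72, 0.694, 0.0]
contact_force: [-0.4, -0.2, -1.9]
finger_gap: 0.0414
grip_force: 20.9
```

```bash
python3 look.py w4; python3 - <<'E'
from h import *
a=cv2.imread("pics/w4.png")
s=grab_frame("scene"); cv2.imwrite("pics/c4.png",np.hstack([cv2.resize(s[120:260,130:330],None,fx=2.05,fy=2.05),cv2.resize(a[:,:],(383,287))]))
E
```

```text
5.8 [ 0.4457 -0.1233  0.0415] psi 87.9 0.0414148872021271 [-0.4 -0.2 -1.9] 20.934255123138428
```

View pics/c4.png

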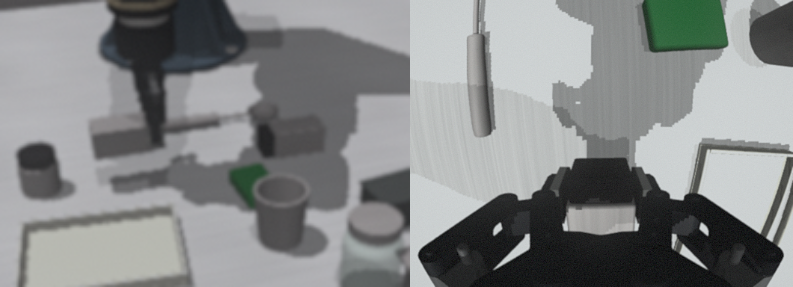

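The tin stayed roughly horizontal: in the scene crop it hangs at (125,137), and the wrist shows the lid at (600,180). The pads hold too firmly for it to swing, so I'll ease the opening command towards the tin's width until it does.

Emit:
play_rows:
  grip: [0.44,0.46,0.47]
  offset:
    - [0,0,0]
    - [0,0,0]
    - [0,0,0]
  yaw: [0,0,0]

```text
clock: 6.2
ee_pos: [0.4452, -0.1217, 0.0408]
ee_rot: [-0.0, 0.719, 0.695, -0.0]
contact_force: [-0.0, -0.5, -1.6]
finger_gap: 0.0416
grip_force: 20.9
```

```bash
cat > d.py <<'E'
from h import *
import sys
# lid/bright blob summary of wrist image around the held tin
st=get_state(); im=grab_frame("wrist"); cv2.imwrite(f"pics/{sys.argv[1]}.png",im)
print(st["clock"],st["ee_pos"].round(4),st["finger_gap"],st["grip_force"],st["contact_force"].round(1),st["wrist_torque"].round(3))
g=cv2.GaussianBlur(cv2.cvtColor(im,cv2.COLOR_BGR2GRAY),(5,5),0)
print("col 254:",[(v,int(g[v,254])) for v in range(150,320,8)])
E
python3 d.py d1
```

```text
6.2 [ 0.4452 -0.1217  0.0408] 0.04162917126994792 20.934440195560455 [-0.  -0.5 -1.6] [ 0.04  -0.005  0.012]
col 254: [(150, 143), (158, 143), (166, 142), (174, 143), (182, 139), (190, 115), (198, 115), (206, 114), (214, 40), (222, 37), (230, 34), (238, 33), (246, 35), (254, 34), (262, 34), (270, 49), (278, 133), (286, 166), (294, 165), (302, 163), (310, 163), (318, 33)]
```

Emit:
play_rows:
  grip: [0.47,0.47,0.482,0.484]
  offset:
    - [0,0,-10]
    - [0,0,-5]
    - [0,0,0]
    - [0,0,0]
  yaw: [0,0,0,0]

```text
clock: 6.65
ee_pos: [0.4451, -0.1219, 0.0257]
ee_rot: [-0.0, 0.72, 0.694, -0.0]
contact_force: [-0.2, -0.1, -1.5]
finger_gap: 0.0416
grip_force: 20.9
```

Emit:
play_rows:
  grip: [0.486]
  offset:
    - [0,0,0]
  yaw: [0]

```text
clock: 6.75
ee_pos: [0.4454, -0.122, 0.0261]
ee_rot: [0.0, 0.72, 0.694, 0.0]
contact_force: [-0.1, 0.1, -2.1]
finger_gap: 0.0415
grip_force: 20.2
```

Emit:
play_rows:
  grip: [0.488]
  offset:
    - [0,0,0]
  yaw: [0]

```text
clock: 6.85
ee_pos: [0.4455, -0.122, 0.0262]
ee_rot: [0.0, 0.72, 0.694, 0.0]
contact_force: [-0.1, -0.0, -1.5]
finger_gap: 0.0415
grip_force: 13.3
```

```bash
python3 d.py d2
```

```text
6.85 [ 0.4455 -0.122   0.0262] 0.04146701009909928 13.297879993915558 [-0.1 -0.  -1.5] [0.068 0.037 0.018]
col 254: [(150, 145), (158, 144), (166, 145), (174, 145), (182, 138), (190, 116), (198, 116), (206, 116), (214, 38), (222, 35), (230, 34), (238, 33), (246, 33), (254, 34), (262, 34), (270, 48), (278, 132), (286, 167), (294, 167), (302, 164), (310, 164), (318, 32)]
```

Force falls smoothly with the opening command, about 7 N per 0.002, so I can tune it.

Emit:
play_rows:
  grip: [0.489]
  offset:
    - [0,0,0]
  yaw: [0]

```text
clock: 7.0
ee_pos: [0.4454, -0.122, 0.0262]
ee_rot: [0.0, 0.72, 0.694, 0.0]
contact_force: [0.1, 0.3, -2.6]
finger_gap: 0.0416
grip_force: 9.9
```

Emit:
play_rows:
  grip: [0.49]
  offset:
    - [0,0,0]
  yaw: [0]

```text
clock: 7.1
ee_pos: [0.4454, -0.122, 0.0261]
ee_rot: [0.0, 0.72, 0.694, 0.0]
contact_force: [0.3, 0.3, -2.1]
finger_gap: 0.0418
grip_force: 6.7
```

```bash
python3 d.py d3
```

```text
7.1 [ 0.4454 -0.122   0.0261] 0.04181760033475595 6.747361868619919 [ 0.3  0.3 -2.1] [ 0.087 -0.024 -0.003]
col 254: [(150, 144), (158, 145), (166, 145), (174, 144), (182, 139), (190, 117), (198, 116), (206, 116), (214, 36), (222, 34), (230, 33), (238, 31), (246, 32), (254, 33), (262, 34), (270, 47), (278, 132), (286, 168), (294, 167), (302, 164), (310, 165), (318, 33)]
```

Emit:
play_rows:
  grip: [0.491]
  offset:
    - [0,0,0]
  yaw: [0]

```text
clock: 7.25
ee_pos: [0.4454, -0.122, 0.0261]
ee_rot: [0.0, 0.72, 0.694, -0.0]
contact_force: [-0.4, -0.3, -1.9]
finger_gap: 0.0419
grip_force: 2.5
```

```bash
python3 d.py d4
```

```text
7.25 [ 0.4454 -0.122   0.0261] 0.04187526092792692 2.471822239458561 [-0.4 -0.3 -1.9] [0.035 0.042 0.013]
col 254: [(150, 146), (158, 146), (166, 146), (174, 146), (182, 140), (190, 118), (198, 118), (206, 62), (214, 37), (222, 34), (230, 34), (238, 32), (246, 30), (254, 31), (262, 30), (270, 38), (278, 88), (286, 155), (294, 156), (302, 156), (310, 158), (318, 30)]
```

Emit:
play_rows:
  grip: [0.4916]
  offset:
    - [0,0,0]
  yaw: [0]

```text
clock: 7.4
ee_pos: [0.4454, -0.122, 0.0261]
ee_rot: [0.0, 0.72, 0.694, 0.0]
contact_force: [-0.3, 1.4, -0.2]
finger_gap: 0.0418
grip_force: 0.5
```

```bash
python3 d.py d5
```

```text
7.4 [ 0.4454 -0.122   0.0261] 0.04178389160857198 0.5108736176043749 [-0.3  1.4 -0.2] [ 0.119 -0.026 -0.025]
col 254: [(150, 147), (158, 149), (166, 148), (174, 148), (182, 120), (190, 119), (198, 58), (206, 37), (214, 35), (222, 33), (230, 31), (238, 33), (246, 30), (254, 31), (262, 31), (270, 41), (278, 98), (286, 150), (294, 151), (302, 170), (310, 172), (318, 30)]
```

It's swinging and the bottom now rests on the table. I'll continue the arc with a light grip.

Emit:
play_rows:
  grip: [0.4905,0.491,0.491,0.491,0.491,0.491]
  offset:
    - [0,0,0]
    - [0,-7.8,6.5]
    - [0,-8.6,5.5]
    - [0,-9.3,4.3]
    - [0,-9.7,3.1]
    - [0,0,0]
  yaw: [0,0,0,0,0,0]

```text
clock: 8.05
ee_pos: [0.4457, -0.159, 0.046]
ee_rot: [0.001, 0.72, 0.694, 0.0]
contact_force: [-0.4, 0.7, 2.7]
finger_gap: 0.0419
grip_force: 4.1
```

```bash
python3 d.py d6;python3 - <<'E'
from h import *
a=cv2.imread("pics/d6.png")
s=grab_frame("scene"); cv2.imwrite("pics/c6.png",np.hstack([cv2.resize(s[120:260,130:330],None,fx=2.05,fy=2.05),cv2.resize(a[:,:],(383,287))]))
E
```

```text
8.05 [ 0.4457 -0.159   0.046 ] 0.04193137650302374 4.065895043313503 [-0.4  0.7  2.7] [ 0.125  0.092 -0.009]
col 254: [(150, 145), (158, 145), (166, 123), (174, 118), (182, 118), (190, 45), (198, 41), (206, 37), (214, 34), (222, 33), (230, 33), (238, 31), (246, 31), (254, 33), (262, 33), (270, 35), (278, 133), (286, 135), (294, 141), (302, 140), (310, 69), (318, 32)]
```

View pics/c6.png

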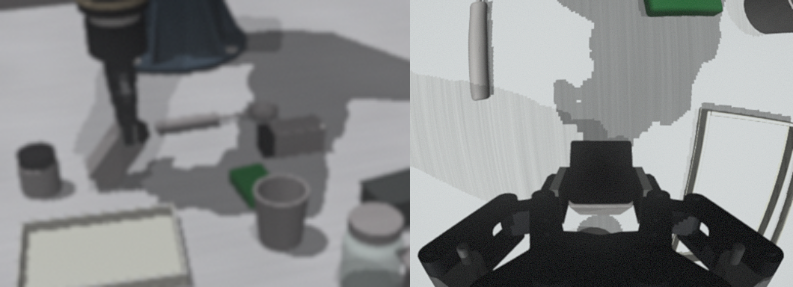

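The tin is now about 45° up: in the scene crop its lid is at (133,130) and its bottom at (95,175). I'll continue the arc.

Emit:
play_rows:
  grip: [0.491,0.491,0.491,0.491,0.491,0.491]
  offset:
    - [0,-8,7]
    - [0,-10,4]
    - [0,-10,2]
    - [0,-10,0.5]
    - [0,-8,0]
    - [0,0,0]
  yaw: [0,0,0,0,0,0]

```text
clock: 8.75
ee_pos: [0.4453, -0.2044, 0.0588]
ee_rot: [0.0, 0.72, 0.694, -0.0]
contact_force: [0.4, 0.3, 0.4]
finger_gap: 0.0421
grip_force: 0.0
```

```bash
python3 d.py d7; python3 - <<'E'
from h import *
s=grab_frame("scene"); cv2.imwrite("pics/s7.png",cv2.resize(s[120:260,130:330],None,fx=2.05,fy=2.05))
E
```

```text
8.75 [ 0.4453 -0.2044  0.0588] 0.04205107174149565 0.0 [0.4 0.3 0.4] [ 0.015 -0.023  0.001]
col 254: [(150, 70), (158, 59), (166, 43), (174, 43), (182, 42), (190, 40), (198, 40), (206, 36), (214, 35), (222, 35), (230, 36), (238, 34), (246, 145), (254, 79), (262, 70), (270, 69), (278, 71), (286, 34), (294, 34), (302, 55), (310, 51), (318, 27)]
```

```bash
cat > lid.py <<'E'
from h import *
import sys
def lid(f,z,box,thr=60):
    st=get_state(); im=cv2.imread(f"pics/{f}.png")
    g=cv2.GaussianBlur(cv2.cvtColor(im,cv2.COLOR_BGR2GRAY),(3,3),0)
    u0,v0,u1,v1=box
    for v in range(v0,v1,8):
        r=np.where(g[v,u0:u1]<thr)[0]; print(v,(u0+r.min(),u0+r.max()) if len(r) else None, end=" ")
    print()
E
python3 - <<'E'
from lid import *
lid("d7",.095,(170,140,340,290))
E
```

```text
140 None 148 None 156 None 164 (np.int64(214), np.int64(293)) 172 (np.int64(213), np.int64(294)) 180 (np.int64(213), np.int64(293)) 188 (np.int64(213), np.int64(293)) 196 (np.int64(213), np.int64(293)) 204 (np.int64(214), np.int64(293)) 212 (np.int64(214), np.int64(292)) 220 (np.int64(214), np.int64(292)) 228 (np.int64(208), np.int64(301)) 236 (np.int64(186), np.int64(323)) 244 (np.int64(181), np.int64(328)) 252 (np.int64(177), np.int64(332)) 260 (np.int64(170), np.int64(339)) 268 (np.int64(170), np.int64(339)) 276 (np.int64(170), np.int64(339)) 284 (np.int64(170), np.int64(339))
```

View pics/d7.png

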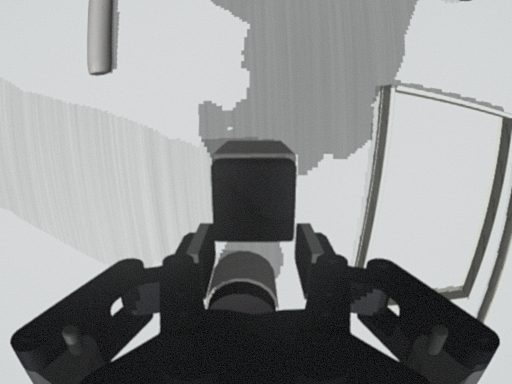

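The lid now shows as a square (212–295,158–241) with only a sliver of side face (142–158), so the tin is standing or nearly so. I'll compute its tilt and position.

```bash
python3 - <<'E'
from h import *
st=get_state()
for n,u,v,z in [("front top",254,158,.095),("front top if lower",254,158,.09),("back top",254,241,.095),("front bottom",254,141,0),("front bottom",254,143,0),("topL",213,200,.095),("topR",294,200,.095),("pot L",207,300,.06),("pot top",241,282,.06)]:
    print(n,onz("wrist",(u,v),z,st)[:2].round(1))
E
```

```text
front top [ 444.3 -159.3]
front top if lower [ 444.3 -160.1]
back top [ 442.8 -198.2]
front bottom [ 444.  -161.3]
front bottom [ 444.  -162.8]
topL [ 425.2 -177.5]
topR [ 461.5 -178.9]
pot L [ 409.1 -257.7]
pot top [ 432.7 -243.4]
```

It's upright and free, centre ≈ (443.5,−179.5). I'll regrip it squarely at the upper body.

Emit:
play_rows:
  grip: [0.68,0.68,0.68,0.68,0.68,0.68,0.68]
  offset:
    - [0,0,0]
    - [-1,0,0]
    - [0,12,0]
    - [0,13,0]
    - [0,0,-20]
    - [0,0,-18]
    - [0,0,0]
  yaw: [0,0,0,0,0,0,0]

```text
clock: 9.55
ee_pos: [0.4429, -0.1767, 0.0193]
ee_rot: [-0.002, 0.719, 0.695, -0.001]
contact_force: [0.1, -0.3, 0.5]
finger_gap: 0.0576
grip_force: 0.0
```

Emit:
play_rows:
  grip: [0.3,0.3,0.3]
  offset:
    - [0,0,0]
    - [0,0,0]
    - [0,0,0]
  yaw: [0,0,0]
  force: 35

```text
clock: 9.85
ee_pos: [0.4447, -0.1784, 0.0216]
ee_rot: [0.0, 0.72, 0.694, 0.0]
contact_force: [0.1, -0.6, -2.0]
finger_gap: 0.0418
grip_force: 38.8
```

```bash
python3 look.py w8; python3 - <<'E'
from lid import *
lid("w8",.095,(170,140,340,290))
E
```

```text
9.85 [ 0.4447 -0.1784  0.0216] psi 88.0 0.04183277417696685 [ 0.1 -0.6 -2. ] 38.75625729560852
140 None 148 None 156 None 164 None 172 None 180 None 188 None 196 None 204 None 212 None 220 None 228 None 236 (np.int64(187), np.int64(323)) 244 (np.int64(182), np.int64(327)) 252 (np.int64(177), np.int64(332)) 260 (np.int64(170), np.int64(339)) 268 (np.int64(170), np.int64(339)) 276 (np.int64(170), np.int64(339)) 284 (np.int64(170), np.int64(339))
```

Emit:
play_rows:
  grip: [0.3,0.3,0.3,0.3,0.3,0.3,0.3,0.3]
  offset:
    - [0,0,20]
    - [0,0,40]
    - [0,0,40]
    - [5,20,20]
    - [10,35,0]
    - [10,35,0]
    - [10,35,0]
    - [10,35,0]
  yaw: [0,0,0,-4,-8,-8,-8,-8]

```text
clock: 10.7
ee_pos: [0.4896, -0.017, 0.1414]
ee_rot: [0.0, 0.9, 0.435, 0.0]
contact_force: [0.7, -0.5, -3.0]
finger_gap: 0.0418
grip_force: 38.8
```

Emit:
play_rows:
  grip: [0.3,0.3,0.3,0.3,0.3,0.3,0.3,0.3]
  offset:
    - [10,35,0]
    - [10,35,0]
    - [10,35,0]
    - [10,35,0]
    - [10,25,0]
    - [10,10,0]
    - [0,0,0]
    - [0,0,0]
  yaw: [-8,-8,-8,-8,-8,-5,0,0]

```text
clock: 11.5
ee_pos: [0.5574, 0.1165, 0.1409]
ee_rot: [-0.017, 0.996, 0.093, -0.002]
contact_force: [0.4, -0.4, -1.9]
finger_gap: 0.0417
grip_force: 38.8
```

```bash
python3 look.py w9
```

```text
11.5 [0.5574 0.1165 0.1409] psi 10.7 0.04168381613756964 [ 0.4 -0.4 -1.9] 38.76561641693115
```

View pics/w9.png

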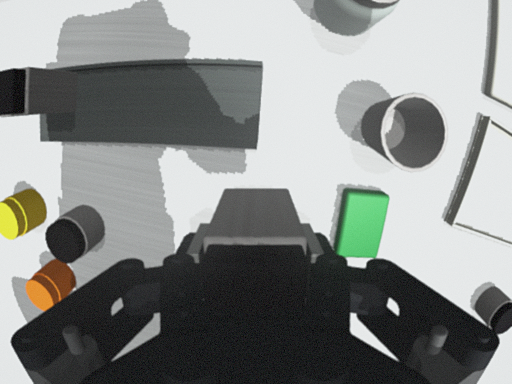

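The rack board's front edge runs from (40,140) to (257,149) and its right end up to (263,63). The held tin hangs upright at (255,245). That was my tenth picture, so from here I'll work from numbers only.

```bash
python3 - <<'E'
from h import *
import pickle
st,im=pickle.load(open("w.pkl","rb"))
print(st["ee_rot"])
g=cv2.GaussianBlur(cv2.cvtColor(im,cv2.COLOR_BGR2GRAY),(3,3),0).astype(int)
# front edge: for columns, strongest dark->light going down between 120..165 ; shadow also darkish
pts=[]
for u in list(range(48,62,4))+list(range(195,252,6)):
    d=np.diff(g[125:165,u]); v=125+d.argmax()+.5; pts.append(onz("wrist",(u,v),.03,st)[:2]); print(u,v,d.max(),pts[-1].round(1))
for v in range(75,145,10):
    d=np.diff(g[v,240:285]); u=240+d.argmax()+.5; print("R",v,u,onz("wrist",(u,v),.03,st)[:2].round(1))
for u in range(100,255,25):
    print("col",u,[int(x) for x in g[52:82:2,u]])
pts=np.array(pts); p=np.polyfit(pts[:,1],pts[:,0],1); print(p,np.degrees(np.arctan(-p[0])))
E
```

```text
[-0.01712162  0.99551047  0.09306752 -0.00204852]
48 140.5 51 [557.  358.5]
52 141.5 63 [556.6 352. ]
56 140.5 57 [558.5 345.8]
60 141.5 61 [558.2 339.6]
195 145.5 23 [577.2 181.3]
201 145.5 22 [578.2 175.5]
207 146.5 22 [578.3 169.7]
213 146.5 21 [579.3 164.1]
219 146.5 21 [580.3 158.4]
225 147.5 22 [580.4 152.7]
231 147.5 20 [581.4 147.2]
237 147.5 23 [582.4 141.7]
243 148.5 19 [582.5 136. ]
249 148.5 52 [583.5 130.5]
R 75 262.5 [652.7 130.9]
R 85 261.5 [643.4 130.1]
R 95 260.5 [634.1 129.3]
R 105 260.5 [625.1 127.5]
R 115 259.5 [615.9 126.7]
R 125 258.5 [606.6 125.9]
R 135 257.5 [597.4 125.1]
col 100 [168, 167, 164, 163, 164, 142, 77, 59, 40, 53, 56, 67, 68, 66, 67]
col 125 [163, 163, 160, 162, 145, 75, 61, 41, 52, 57, 68, 67, 67, 67, 68]
col 150 [163, 164, 163, 158, 97, 65, 50, 51, 59, 68, 69, 68, 67, 67, 69]
col 175 [165, 164, 166, 145, 76, 64, 47, 55, 61, 69, 71, 71, 71, 71, 72]
col 200 [231, 232, 232, 189, 111, 97, 65, 90, 98, 104, 108, 102, 92, 79, 76]
col 225 [231, 231, 232, 217, 132, 110, 78, 89, 103, 112, 114, 113, 115, 113, 113]
col 250 [231, 232, 231, 233, 174, 117, 100, 83, 104, 108, 118, 119, 118, 119, 119]
[-1.17922209e-01  5.98719411e+02] 6.72538600560569
```

Emit:
play_rows:
  grip: [0.3,0.3,0.3,0.3,0.3]
  offset:
    - [20,16,0]
    - [20,15,0]
    - [18,15,0]
    - [0,0,0]
    - [0,0,0]
  yaw: [-4,0,0,0,0]

```text
clock: 12.05
ee_pos: [0.6201, 0.1303, 0.1408]
ee_rot: [-0.031, 0.996, 0.087, -0.004]
contact_force: [-0.3, 0.2, -2.7]
finger_gap: 0.0415
grip_force: 38.8
```

```bash
cat > st.py <<'E'
from h import *
st=get_state();q=st["ee_rot"];M=R.from_quat([q[1],q[2],q[3],q[0]]).as_matrix();x=M[:,0]
print(st["clock"],(st["ee_pos"]*1000).round(1),"psi",np.degrees(np.arctan2(x[1],x[0])).round(2),"tilt z",M[:,2].round(3),(st["finger_gap"]*1000).round(1),st["contact_force"].round(1),st["wrist_torque"].round(2),round(st["grip_force"],1))
E
python3 st.py
```

```text
Traceback (most recent call last):
  File "st.py", line 3, in <module>
    print(st["clock"],(st["ee_pos"]*1000).round(1),"psi",np.degrees(np.arctan2(x[1],x[0])).round(2),"tilt z",M[:,2].round(3),(st["finger_gap"]*1000).round(1),st["contact_force"].round(1),st["wrist_torque"].round(2),round(st["grip_force"],1))
                                                                                                                             ^^^^^^^^^^^^^^^^^^^^^^^^^^^^^
AttributeError: 'float' object has no attribute 'round'
```

```bash
sed -i 's/(st\["finger_gap"\]\*1000).round(1)/round(st["finger_gap"]*1000,1)/' st.py; echo 'print(st["joint_pos"].round(3),st["tau"].round(1))'>>st.py; python3 st.py
```

```text
12.05 [620.1 130.3 140.8] psi 10.02 tilt z [-0.012  0.061 -0.998] 41.5 [-0.3  0.2 -2.7] [-0.09  0.01  0.  ] 38.8
[0.174 0.514 0.218 1.276 0.063 3.141] [  0.4 -94.2  50.5  -0.1   0.4   0. ]
```

Joint 6 hit its limit, since ψ = j1 − j6 + π. I'll use the equivalent half-turn grasp instead, ψ ≈ 186.6°.

Emit:
play_rows:
  grip: [0.3,0.3,0.3,0.3,0.3,0.3,0.3,0.3]
  offset:
    - [-5,0,0]
    - [-5,0,0]
    - [0,0,0]
    - [0,0,0]
    - [0,0,0]
    - [0,0,0]
    - [0,0,0]
    - [0,0,0]
  yaw: [8.5,8.5,8.5,8.5,8.5,8.5,8.5,8.5]

```text
clock: 12.85
ee_pos: [0.6098, 0.1299, 0.1415]
ee_rot: [-0.024, 0.775, 0.631, -0.02]
contact_force: [0.4, 0.8, -2.6]
finger_gap: 0.0417
grip_force: 38.8
```

Emit:
play_rows:
  grip: [0.3,0.3,0.3,0.3,0.3,0.3,0.3,0.3]
  offset:
    - [0,0,0]
    - [0,0,0]
    - [0,0,0]
    - [0,0,0]
    - [0,0,0]
    - [0,0,0]
    - [0,0,0]
    - [0,0,0]
  yaw: [8.5,8.5,8.5,8.5,8.5,8.5,8.5,8.5]

```text
clock: 13.65
ee_pos: [0.6097, 0.13, 0.1414]
ee_rot: [-0.009, 0.289, 0.957, -0.03]
contact_force: [0.1, 0.0, -2.4]
finger_gap: 0.0415
grip_force: 38.8
```

Emit:
play_rows:
  grip: [0.3,0.3,0.3,0.3,0.3]
  offset:
    - [0,0,0]
    - [0,0,0]
    - [0,0,0]
    - [0,0,0]
    - [0,0,0]
  yaw: [8.5,8.5,8.5,8,0]

```text
clock: 14.15
ee_pos: [0.6097, 0.13, 0.1416]
ee_rot: [0.0, 0.003, 1.0, -0.031]
contact_force: [0.7, 0.3, -2.6]
finger_gap: 0.0416
grip_force: 38.8
```

```bash
python3 st.py
```

```text
14.15 [609.7 130.  141.6] psi 179.65 tilt z [ 0.001 -0.063 -0.998] 41.6 [ 0.7  0.3 -2.6] [0.08 0.04 0.04] 38.8
[ 0.243  0.504  0.204  1.285 -0.061  0.25 ] [  0.1 -94.9  48.4  -0.4  -0.4  -3.5]
```

Emit:
play_rows:
  grip: [0.3,0.3,0.3,0.3,0.3,0.3,0.3,0.3]
  offset:
    - [2,17,0]
    - [2,17,0]
    - [0,0,-30]
    - [0,0,-30]
    - [0,0,-15]
    - [0,0,-7]
    - [0,0,0]
    - [0,0,0]
  yaw: [7,0,0,0,0,0,0,0]

```text
clock: 14.95
ee_pos: [0.6151, 0.1645, 0.06]
ee_rot: [0.003, -0.056, 0.998, -0.031]
contact_force: [-0.2, -0.3, -2.5]
finger_gap: 0.0419
grip_force: 38.7
```

```bash
python3 st.py
```

```text
14.95 [615.1 164.5  60. ] psi -173.61 tilt z [ 0.009 -0.062 -0.998] 41.9 [-0.2 -0.3 -2.5] [ 0.08  0.02 -0.04] 38.7
[ 0.294  0.565  0.095  1.109 -0.062  0.183] [  0.1 -96.2  46.    0.1  -0.3   0.1]
```

Emit:
play_rows:
  grip: [0.3,0.3,0.3,0.3,0.3]
  offset:
    - [0,0,-3]
    - [0,0,-2]
    - [7,0.8,0]
    - [7,0.8,0]
    - [0,0,0]
  yaw: [0,0,0,0,0]

```text
clock: 15.45
ee_pos: [0.6298, 0.1659, 0.054]
ee_rot: [0.003, -0.056, 0.998, -0.031]
contact_force: [0.1, 0.1, -2.2]
finger_gap: 0.0413
grip_force: 38.8
```

Emit:
play_rows:
  grip: [0.3,0.3]
  offset:
    - [2,0.2,0]
    - [0,0,0]
  yaw: [0,0]

```text
clock: 15.65
ee_pos: [0.6308, 0.166, 0.0539]
ee_rot: [0.002, -0.057, 0.998, -0.031]
contact_force: [-0.1, -0.3, -1.8]
finger_gap: 0.0416
grip_force: 38.8
```

Emit:
play_rows:
  grip: [0.3,0.3]
  offset:
    - [1.5,0.2,0]
    - [0,0,0]
  yaw: [0,0]

```text
clock: 15.85
ee_pos: [0.6322, 0.1662, 0.054]
ee_rot: [0.002, -0.057, 0.998, -0.031]
contact_force: [-0.4, -0.2, -1.5]
finger_gap: 0.0414
grip_force: 38.8
```

Emit:
play_rows:
  grip: [0.3,0.3]
  offset:
    - [1.5,0.2,0]
    - [0,0,0]
  yaw: [0,0]

```text
clock: 16.05
ee_pos: [0.6329, 0.1663, 0.0539]
ee_rot: [0.002, -0.057, 0.998, -0.031]
contact_force: [-4.8, 0.2, 0.1]
finger_gap: 0.0412
grip_force: 39.2
```

Emit:
play_rows:
  grip: [0.3,0.3]
  offset:
    - [1.5,0.2,0]
    - [0,0,0]
  yaw: [0,0]

```text
clock: 16.25
ee_pos: [0.6338, 0.1665, 0.0537]
ee_rot: [0.001, -0.057, 0.998, -0.031]
contact_force: [-8.6, -0.7, 2.6]
finger_gap: 0.0417
grip_force: 39.3
```

Emit:
play_rows:
  grip: [0.3,0.3]
  offset:
    - [1,0.1,0]
    - [0,0,0]
  yaw: [0,0]

```text
clock: 16.45
ee_pos: [0.6345, 0.1666, 0.0537]
ee_rot: [0.001, -0.057, 0.998, -0.031]
contact_force: [-11.0, -0.3, 3.0]
finger_gap: 0.0419
grip_force: 39.4
```

Emit:
play_rows:
  grip: [0.3,0.3,0.3]
  offset:
    - [-0.5,0,-0.5]
    - [0,0,-0.5]
    - [0,0,0]
  yaw: [0,0,0]

```text
clock: 16.75
ee_pos: [0.6344, 0.1665, 0.0529]
ee_rot: [0.001, -0.057, 0.998, -0.031]
contact_force: [-9.0, -0.7, 4.5]
finger_gap: 0.042
grip_force: 39.5
```

```bash
python3 st.py
```

```text
16.75 [634.4 166.5  52.9] psi -173.49 tilt z [ 0.006 -0.063 -0.998] 42.0 [-9.  -0.7  4.5] [-0.2   2.01 -0.01] 39.5
[ 0.288  0.612  0.156  1.127 -0.062  0.175] [ -0.9 -99.8  50.4  -4.1  -0.8   0.1]
```

Emit:
play_rows:
  grip: [0.484,0.487,0.489,0.49,0.491,0.4915,0.492,0.493]
  offset:
    - [0,0,0]
    - [0,0,0]
    - [0,0,0]
    - [0,0,0]
    - [0,0,0]
    - [0,0,0]
    - [0,0,0]
    - [0,0,0]
  yaw: [0,0,0,0,0,0,0,0]

```text
clock: 17.55
ee_pos: [0.6358, 0.1667, 0.0531]
ee_rot: [0.002, -0.057, 0.998, -0.031]
contact_force: [-1.6, -0.2, 1.5]
finger_gap: 0.0419
grip_force: 2.2
```

Emit:
play_rows:
  grip: [0.496,0.5,0.51,0.52,0.54,0.58,0.62,0.62]
  offset:
    - [0,0,0]
    - [0,0,0]
    - [0,0,0]
    - [0,0,0]
    - [0,0,0]
    - [0,0,0]
    - [0,0,0]
    - [0,0,0]
  yaw: [0,0,0,0,0,0,0,0]

```text
clock: 18.35
ee_pos: [0.6356, 0.1667, 0.053]
ee_rot: [0.002, -0.057, 0.998, -0.031]
contact_force: [-0.6, 0.5, -0.3]
finger_gap: 0.0533
grip_force: 0.0
```

```bash
python3 st.py
```

```text
18.35 [635.6 166.7  53. ] psi -173.5 tilt z [ 0.008 -0.062 -0.998] 53.3 [-0.6  0.5 -0.3] [ 0.07 -0.01  0.01] 0.0
[ 0.288  0.612  0.157  1.125 -0.062  0.175] [-0.000e+00 -1.007e+02  4.670e+01  1.000e-01 -3.000e-01  0.000e+00]
```

Emit:
play_rows:
  grip: [0.66,0.66,0.66,0.66,0.66,0.66,0.66,0.66]
  offset:
    - [0,0,0]
    - [0,0.6,10]
    - [0,1.2,20]
    - [0,2,35]
    - [0,2,40]
    - [-20,-10,0]
    - [-40,-20,0]
    - [-40,-20,0]
  yaw: [0,0,0,0,0,8.5,8.5,8.5]

```text
clock: 19.15
ee_pos: [0.5347, 0.1222, 0.1585]
ee_rot: [0.01, -0.279, 0.96, -0.03]
contact_force: [0.4, -0.4, 0.5]
finger_gap: 0.0562
grip_force: 0.0
```

Emit:
play_rows:
  grip: [0.8,0.8,0.8,0.8,0.8,0.8,0.8,0.8]
  offset:
    - [-40,-20,0]
    - [-30,-20,0]
    - [-20,-20,0]
    - [0,0,0]
    - [0,0,0]
    - [0,0,0]
    - [0,0,0]
    - [0,0,0]
  yaw: [8.5,8.5,8.5,8.5,8.5,8.5,8.5,8.5]

```text
clock: 19.95
ee_pos: [0.4458, 0.0625, 0.1589]
ee_rot: [-0.025, 0.768, -0.64, 0.02]
contact_force: [0.2, 0.0, -0.3]
finger_gap: 0.0682
grip_force: 0.0
```

Emit:
play_rows:
  grip: [0.8,0.8,0.8,0.8,0.8,0.8,0.8,0.8]
  offset:
    - [0,0,0]
    - [0,0,0]
    - [0,0,0]
    - [0,0,0]
    - [0,0,0]
    - [0,0,0]
    - [0,0,0]
    - [0,0,0]
  yaw: [8.5,8.5,8.5,8.5,8.5,8.5,8.5,8.5]

```text
clock: 20.75
ee_pos: [0.4458, 0.0625, 0.1589]
ee_rot: [-0.031, 0.994, -0.101, 0.003]
contact_force: [0.7, 0.6, 0.3]
finger_gap: 0.0684
grip_force: 0.0
```

```bash
python3 st.py; python3 - <<'E'
from h import *
im=grab_frame("top"); cv2.imwrite("pics/top2.png",im)
old=cv2.imread("pics/topraw.png")
g=im.max(2)
print("tin_c change",np.abs(im[170:205,138:165].astype(int)-old[170:205,138:165]).mean())
d=np.abs(im.astype(int)-old).max(2); m=((d[165:215,140:240]>25)*255).astype(np.uint8)
n,l,s,c=cv2.connectedComponentsWithStats(m)
for i in range(1,n):
  if s[i,4]>15: print(s[i],c[i]+[140,165])
# dark lid of placed tin
mm=((g[165:215,195:240]<22)*255).astype(np.uint8); n,l,s,c=cv2.connectedComponentsWithStats(mm)
for i in range(1,n):
  if s[i,4]>30:
    uv=c[i]+[195,165]; print("lid",s[i],uv,onz("top",uv,.125)[:2].round(1))
E
```

```text
20.75 [445.8  62.5 158.9] psi -11.65 tilt z [ 0.013  0.062 -0.998] 68.4 [0.7 0.6 0.3] [-0.07  0.04 -0.  ] 0.0
[ 0.094  0.11  -0.293  1.15   0.06  -2.843] [  0.2 -59.3  47.1  -0.8   0.2   4. ]
tin_c change 7.195767195767195
[60  3 22  5 66] [211.28787879 169.68181818]
[ 25  34  60  16 751] [195.74300932 208.05326232]
lid [  8   5  19  14 178] [212.89325843 176.25280899] [633.2 169.4]
```

Emit:
play_rows:
  grip: [0.8,0.8,0.8]
  offset:
    - [0,0,0]
    - [0,0,0]
    - [0,-15,0]
  yaw: [8.5,8,2]

```text
clock: 21.1
ee_pos: [0.4447, 0.0606, 0.1585]
ee_rot: [-0.025, 0.999, 0.047, -0.002]
contact_force: [-0.3, -0.3, 0.4]
finger_gap: 0.0682
grip_force: 0.0
```

```bash
python3 st.py
```

```text
21.1 [444.7  60.6 158.5] psi 5.38 tilt z [-0.005  0.051 -0.999] 68.2 [-0.3 -0.3  0.4] [-0.07  0.01 -0.  ] 0.0
[ 0.097  0.126 -0.275  1.171  0.051 -3.138] [ -0.9 -58.4  48.    0.3   0.8  -1.8]
```

Emit:
play_rows:
  grip: [0.8]
  offset:
    - [0,-15,0]
  yaw: [2]

```text
clock: 21.2
ee_pos: [0.4426, 0.0617, 0.1583]
ee_rot: [-0.018, 0.998, 0.053, -0.001]
contact_force: [0.8, -0.4, -0.2]
finger_gap: 0.0682
grip_force: 0.0
```

```bash
python3 st.py
```

```text
21.2 [442.6  61.7 158.3] psi 6.1 tilt z [-0.005  0.036 -0.999] 68.2 [ 0.8 -0.4 -0.2] [ 0.04 -0.    0.03] 0.0
[ 0.111  0.122 -0.279  1.17   0.036 -3.137] [ -2.6 -58.2  48.    0.1   0.6  -0.4]
```

The mirrored limit is removing the tilt as predicted: 0.062 → 0.036. Two or three more pushes should do it.

Emit:
play_rows:
  grip: [0.8,0.8]
  offset:
    - [0,-15,0]
    - [0,-12,0]
  yaw: [2,2]

```text
clock: 21.4
ee_pos: [0.4382, 0.0662, 0.1581]
ee_rot: [-0.005, 0.998, 0.07, -0.001]
contact_force: [-0.4, 0.2, 1.1]
finger_gap: 0.0685
grip_force: 0.0
```

```bash
python3 st.py
```

```text
21.4 [438.2  66.2 158.1] psi 8.01 tilt z [-0.002  0.009 -1.   ] 68.5 [-0.4  0.2  1.1] [ 0.02  0.02 -0.01] 0.0
[ 0.143  0.116 -0.286  1.17   0.01  -3.139] [ -2.6 -58.   47.8   0.    0.3   0.1]
```

Emit:
play_rows:
  grip: [0.8,0.8,0.8,0.8,0.8,0.8,0.8]
  offset:
    - [0,-6,0]
    - [0,0,0]
    - [0,0,0]
    - [0,0,0]
    - [0,0,0]
    - [0,0,0]
    - [0,0,0]
  yaw: [1,-8.5,-8.5,-8.5,-8.5,-8.5,-8.5]

```text
clock: 22.1
ee_pos: [0.4373, 0.0675, 0.1579]
ee_rot: [-0.002, 0.931, -0.365, 0.0]
contact_force: [-0.1, 0.1, 0.5]
finger_gap: 0.0683
grip_force: 0.0
```

Emit:
play_rows:
  grip: [0.8,0.8,0.8,0.8,0.8,0.8,0.8]
  offset:
    - [0,0,0]
    - [0,0,0]
    - [0,0,0]
    - [0,0,0]
    - [0,0,0]
    - [0,0,0]
    - [0,0,0]
  yaw: [-8.5,-8.5,-8.5,-8.5,-8.5,-6.8,0]

```text
clock: 22.8
ee_pos: [0.4373, 0.0675, 0.1579]
ee_rot: [0.002, -0.695, 0.719, -0.001]
contact_force: [0.1, 0.0, -0.2]
finger_gap: 0.0681
grip_force: 0.0
```

```bash
python3 st.py; python3 look.py w10; python3 - <<'E'
from h import *
import pickle
st,im=pickle.load(open("w.pkl","rb"))
g=cv2.GaussianBlur(cv2.cvtColor(im,cv2.COLOR_BGR2GRAY),(3,3),0)
m=((g[60:215]<70)*255).astype(np.uint8); n,l,s,c=cv2.connectedComponentsWithStats(m)
for i in range(1,n):
    if s[i,4]>100: print(s[i]+[0,60,0,0,0],(c[i]+[0,60]).round(0))
for u in (245,250,255,260): print(u,[int(x) for x in g[110:235:3,u]])
E
```

```text
22.8 [437.3  67.5 157.9] psi -91.93 tilt z [ 0.005  0.001 -1.   ] 68.1 [ 0.1  0.  -0.2] [0.03 0.05 0.01] 0.0
[ 0.153  0.109 -0.295  1.163  0.    -1.384] [ -0.  -57.8  47.6  -0.1  -0.    3. ]
22.8 [0.4373 0.0675 0.1579] psi -91.9 0.06811882867919401 [ 0.1  0.  -0.2] 0.0
[ 480   60   32  148 3174] [498. 133.]
[  32   95   40   44 1300] [ 51. 116.]
[  67   94   39   58 1254] [ 88. 121.]
[238 142  38  20 727] [256. 151.]
[  7 198  16  17 189] [ 16. 207.]
245 [176, 175, 177, 176, 176, 176, 176, 175, 175, 177, 143, 50, 60, 60, 61, 59, 56, 61, 142, 135, 129, 130, 130, 129, 130, 129, 130, 130, 140, 148, 148, 147, 147, 147, 146, 146, 147, 146, 147, 147, 140, 99]
250 [177, 175, 176, 177, 176, 176, 178, 178, 175, 177, 136, 51, 60, 59, 58, 59, 57, 67, 145, 149, 132, 133, 132, 132, 130, 131, 132, 131, 142, 149, 147, 149, 148, 149, 148, 148, 147, 148, 147, 140, 103, 99]
255 [175, 176, 177, 177, 177, 176, 177, 176, 176, 176, 137, 51, 60, 60, 58, 57, 56, 69, 145, 147, 131, 131, 132, 131, 132, 131, 130, 131, 143, 150, 151, 149, 149, 150, 150, 149, 149, 150, 149, 137, 99, 99]
260 [177, 177, 177, 175, 177, 176, 175, 177, 176, 177, 143, 51, 62, 62, 60, 58, 57, 69, 146, 148, 132, 133, 133, 133, 132, 134, 132, 132, 150, 150, 150, 151, 150, 150, 149, 151, 149, 149, 149, 148, 112, 98]
```

```bash
python3 - <<'E'
from h import *
import pickle
st,im=pickle.load(open("w.pkl","rb"))
g=cv2.GaussianBlur(cv2.cvtColor(im,cv2.COLOR_BGR2GRAY),(3,3),0)
for v in (150,170,185,200,215): print(v,[int(x) for x in g[v,226:290:2]])
for n,u,v,z in [("lidL",238,152,.04),("lidR",275.5,152,.04),("bdry",256,162.5,.042),("bot",255,227,.042)]: print(n,onz("wrist",(u,v),z,st)[:2].round(1))
E
```

```text
150 [176, 176, 176, 174, 176, 137, 67, 58, 60, 61, 60, 61, 59, 60, 60, 59, 60, 61, 62, 61, 61, 62, 63, 62, 60, 98, 164, 166, 167, 173, 176, 177]
170 [175, 176, 176, 166, 124, 127, 138, 135, 132, 131, 130, 133, 132, 130, 130, 133, 134, 132, 132, 131, 132, 129, 131, 133, 134, 130, 128, 163, 166, 167, 164, 166]
185 [176, 176, 177, 166, 120, 125, 141, 136, 134, 130, 128, 131, 131, 129, 130, 132, 134, 134, 132, 130, 134, 135, 129, 132, 133, 130, 128, 161, 164, 167, 166, 166]
200 [175, 176, 175, 165, 125, 128, 150, 156, 152, 149, 148, 149, 147, 147, 149, 152, 153, 150, 148, 147, 148, 143, 145, 149, 151, 146, 131, 161, 164, 170, 174, 175]
215 [176, 176, 176, 166, 126, 117, 145, 153, 152, 148, 147, 148, 148, 148, 148, 152, 151, 151, 148, 147, 146, 137, 136, 139, 140, 141, 142, 160, 164, 169, 176, 177]
lidL [450.8  40.1]
lidR [415.1  41.4]
bdry [434.   50.6]
bot [437.3 116.4]
```

Emit:
play_rows:
  grip: [0.8,0.8,0.8,0.8,0.8,0.8,0.8]
  offset:
    - [-3.5,-11,-20]
    - [0,-10.5,-40]
    - [0,0,-45]
    - [0,0,-35]
    - [0,0,-16]
    - [0,0,-10]
    - [0,0,0]
  yaw: [0,0,0,0,0,0,0]

```text
clock: 23.55
ee_pos: [0.4333, 0.0458, -0.0088]
ee_rot: [0.002, -0.697, 0.717, -0.001]
contact_force: [1.1, 0.3, 0.1]
finger_gap: 0.0686
grip_force: 0.0
```

Emit:
play_rows:
  grip: [0.6,0.5,0.489,0.489,0.489]
  offset:
    - [0,0,0]
    - [0,0,0]
    - [0,0,0]
    - [0,0,0]
    - [0,0,0]
  yaw: [0,0,0,0,0]
  force: 20

```text
clock: 24.05
ee_pos: [0.4349, 0.0459, -0.0071]
ee_rot: [0.003, -0.696, 0.718, -0.002]
contact_force: [0.4, 0.2, 7.6]
finger_gap: 0.0418
grip_force: 6.0
```

```bash
python3 st.py
```

```text
24.05 [434.9  45.9  -7.1] psi -91.8 tilt z [ 0.007  0.002 -1.   ] 41.8 [0.4 0.2 7.6] [0.01 0.14 0.03] 6.0
[ 1.040e-01  2.500e-01 -5.820e-01  7.320e-01  1.000e-03 -1.435e+00] [  0.1 -58.5  36.4  -0.4   0.   -0. ]
```

Emit:
play_rows:
  grip: [0.4905,0.491,0.491,0.491,0.491,0.491]
  offset:
    - [0,0,0]
    - [0,3.5,9.6]
    - [0,4.8,9]
    - [0,5.8,8.4]
    - [0,6.9,7.5]
    - [0,0,0]
  yaw: [0,0,0,0,0,0]

```text
clock: 24.65
ee_pos: [0.4347, 0.0678, 0.0276]
ee_rot: [0.003, -0.696, 0.718, -0.002]
contact_force: [-0.2, -1.1, 0.5]
finger_gap: 0.0418
grip_force: 2.0
```

```bash
python3 d.py e1
```

```text
24.65 [0.4347 0.0678 0.0276] 0.04184364733514102 2.048909068107605 [-0.2 -1.1  0.5] [-0.215 -0.038 -0.008]
col 254: [(150, 201), (158, 200), (166, 200), (174, 199), (182, 186), (190, 185), (198, 133), (206, 50), (214, 45), (222, 43), (230, 40), (238, 36), (246, 33), (254, 31), (262, 34), (270, 26), (278, 57), (286, 78), (294, 75), (302, 94), (310, 95), (318, 23)]
```

Emit:
play_rows:
  grip: [0.491,0.491,0.491,0.491,0.491]
  offset:
    - [0,7.8,6.5]
    - [0,8.6,5.5]
    - [0,9.3,4.3]
    - [0,9.7,3.1]
    - [0,0,0]
  yaw: [0,0,0,0,0]

```text
clock: 25.2
ee_pos: [0.4343, 0.1035, 0.0463]
ee_rot: [0.003, -0.696, 0.718, -0.001]
contact_force: [0.3, -1.1, 2.1]
finger_gap: 0.0419
grip_force: 2.5
```

```bash
python3 d.py e2
```

```text
25.2 [0.4343 0.1035 0.0463] 0.04189622171932605 2.4838006496429443 [ 0.3 -1.1  2.1] [-0.135 -0.23  -0.115]
col 254: [(150, 192), (158, 192), (166, 192), (174, 188), (182, 179), (190, 178), (198, 166), (206, 51), (214, 47), (222, 45), (230, 42), (238, 42), (246, 40), (254, 44), (262, 44), (270, 29), (278, 28), (286, 80), (294, 126), (302, 127), (310, 126), (318, 26)]
```

Emit:
play_rows:
  grip: [0.491,0.491,0.491,0.491]
  offset:
    - [0,7,7]
    - [0,9,5]
    - [0,9,3]
    - [0,0,0]
  yaw: [0,0,0,0]

```text
clock: 25.65
ee_pos: [0.4343, 0.1284, 0.0614]
ee_rot: [0.003, -0.696, 0.718, -0.001]
contact_force: [0.2, -0.2, -0.4]
finger_gap: 0.0423
grip_force: 0.0
```

```bash
python3 d.py e3; python3 - <<'E'
from h import *
g=cv2.GaussianBlur(cv2.cvtColor(cv2.imread("pics/e3.png"),cv2.COLOR_BGR2GRAY),(3,3),0)
for v in range(150,300,10): print(v,[int(x) for x in g[v,200:310:6]])
E
```

```text
25.65 [0.4343 0.1284 0.0614] 0.042319787267703385 0.0 [ 0.2 -0.2 -0.4] [ 0.031 -0.043  0.059]
col 254: [(150, 183), (158, 86), (166, 84), (174, 132), (182, 41), (190, 49), (198, 47), (206, 43), (214, 40), (222, 38), (230, 36), (238, 38), (246, 39), (254, 38), (262, 128), (270, 128), (278, 127), (286, 128), (294, 128), (302, 128), (310, 128), (318, 27)]
150 [193, 194, 193, 192, 192, 190, 187, 185, 187, 188, 187, 187, 188, 189, 192, 192, 193, 192, 193]
160 [193, 192, 192, 192, 140, 86, 86, 85, 86, 86, 86, 86, 86, 84, 84, 181, 181, 180, 179]
170 [193, 191, 192, 130, 85, 87, 84, 85, 85, 84, 85, 83, 83, 85, 83, 81, 179, 179, 178]
180 [193, 193, 191, 103, 50, 48, 48, 45, 44, 45, 43, 45, 46, 45, 48, 51, 138, 179, 177]
190 [191, 192, 192, 53, 55, 54, 52, 51, 49, 49, 49, 48, 47, 49, 49, 51, 94, 177, 176]
200 [192, 192, 193, 54, 52, 52, 48, 49, 47, 46, 44, 41, 45, 45, 46, 48, 110, 176, 174]
210 [193, 191, 191, 49, 53, 49, 46, 44, 47, 43, 39, 40, 42, 40, 44, 45, 129, 175, 174]
220 [191, 132, 130, 46, 45, 43, 42, 40, 38, 37, 38, 39, 40, 43, 42, 43, 161, 175, 173]
230 [84, 72, 45, 41, 44, 42, 39, 38, 40, 35, 38, 37, 41, 40, 40, 40, 60, 54, 84]
240 [84, 41, 37, 44, 42, 41, 41, 39, 38, 38, 38, 37, 37, 42, 41, 41, 48, 37, 81]
250 [46, 35, 35, 45, 40, 39, 39, 40, 39, 40, 37, 39, 38, 37, 38, 37, 35, 34, 36]
260 [39, 32, 31, 128, 128, 124, 123, 125, 121, 121, 116, 120, 118, 119, 116, 124, 42, 32, 43]
270 [34, 31, 68, 127, 130, 130, 128, 127, 125, 128, 126, 131, 134, 190, 134, 128, 113, 32, 35]
280 [31, 25, 130, 127, 129, 130, 129, 125, 127, 127, 126, 190, 191, 189, 190, 191, 190, 30, 35]
290 [28, 35, 129, 127, 129, 130, 128, 128, 127, 128, 128, 190, 189, 187, 143, 127, 127, 79, 34]
```

```bash
python3 - <<'E'
from h import *
st=get_state()
for n,u,v,z in [("front top",256,177,.095),("back top",256,257,.095),("front bottom",256,154.5,0),("topL",217,210,.095),("topR",295.5,210,.095)]:
    print(n,onz("wrist",(u,v),z,st)[:2].round(1))
E
```

```text
front top [430.1  90.9]
back top [431.3 130.8]
front bottom [430.3  95. ]
topL [448.6 105.9]
topR [412.4 107. ]
```

Emit:
play_rows:
  grip: [0.68,0.68,0.68,0.68,0.68,0.68,0.68]
  offset:
    - [0,0,0]
    - [-2,0,0]
    - [0,-9,0]
    - [0,-8,0]
    - [0,0,-20]
    - [0,0,-20]
    - [0,0,0]
  yaw: [0,0,0,0,0,0,0]

```text
clock: 26.4
ee_pos: [0.4303, 0.109, 0.0191]
ee_rot: [0.001, -0.696, 0.718, -0.0]
contact_force: [-1.2, -0.5, 0.7]
finger_gap: 0.0584
grip_force: 0.0
```

Emit:
play_rows:
  grip: [0.3,0.3,0.3]
  offset:
    - [0,0,0]
    - [0,0,0]
    - [0,0,0]
  yaw: [0,0,0]
  force: 35

```text
clock: 26.7
ee_pos: [0.4324, 0.1102, 0.0216]
ee_rot: [0.003, -0.696, 0.718, -0.001]
contact_force: [0.3, 0.3, -1.2]
finger_gap: 0.0418
grip_force: 38.8
```

```bash
python3 st.py
```

```text
26.7 [432.4 110.2  21.6] psi -91.81 tilt z [ 0.006  0.002 -1.   ] 41.8 [ 0.3  0.3 -1.2] [-0.01 -0.04  0.03] 38.8
[ 0.249  0.23  -0.521  0.814  0.    -1.29 ] [ -0.2 -63.   41.5  -0.    0.   -0. ]
```

Emit:
play_rows:
  grip: [0.3,0.3,0.3,0.3,0.3,0.3,0.3,0.3]
  offset:
    - [0,0,20]
    - [0,0,45]
    - [0,0,40]
    - [10,8,20]
    - [15,14,0]
    - [15,14,0]
    - [20,15,0]
    - [20,15,0]
  yaw: [0,0,0,-8.2,-8.2,-8.2,-8.2,-8.2]

```text
clock: 27.5
ee_pos: [0.5126, 0.1769, 0.1464]
ee_rot: [0.002, -0.398, 0.918, -0.002]
contact_force: [0.3, -0.2, -2.1]
finger_gap: 0.0417
grip_force: 38.8
```

Emit:
play_rows:
  grip: [0.3,0.3,0.3,0.3,0.3,0.3,0.3]
  offset:
    - [20,15,0]
    - [20,15,0]
    - [20,15,0]
    - [15,15,0]
    - [15,14,0]
    - [0,0,0]
    - [0,0,0]
  yaw: [-8.2,-8.2,-8.2,-8.2,-7.9,0,0]

```text
clock: 28.2
ee_pos: [0.6017, 0.2502, 0.1457]
ee_rot: [0.001, -0.058, 0.998, -0.002]
contact_force: [0.4, -1.1, -2.7]
finger_gap: 0.0417
grip_force: 38.9
```

```bash
python3 st.py; python3 - <<'E'
from h import *
st=get_state()
im=grab_frame("wrist"); cv2.imwrite("pics/w11.png",im)
# camera is at -x side now; check tin1 and tin_c lids on the top view
t=grab_frame("top"); cv2.imwrite("pics/top3.png",t); g=t.max(2)
for thr in (18,22,26):
  m=((g[165:205,135:240]<thr)*255).astype(np.uint8); n,l,s,c=cv2.connectedComponentsWithStats(m)
  for i in range(1,n):
    if s[i,4]>60: uv=c[i]+[135,165]; print(thr,s[i]+[135,165,0,0,0],uv.round(1),onz("top",uv,.125)[:2].round(1))
E
```

```text
28.2 [601.7 250.2 145.7] psi -173.37 tilt z [ 0.002 -0.005 -1.   ] 41.7 [ 0.4 -1.1 -2.7] [ 0.01  0.03 -0.03] 38.9
[ 0.397  0.552  0.294  1.313 -0.005  0.281] [  0.9 -97.4  50.7  -0.1   0.    0.6]
18 [167 165  26  40 297] [179.1 183.7] [614.1 258.9]
22 [165 165  29  40 409] [178.9 183.4] [615.1 259.6]
22 [203 170  19  14 146] [212.9 175.9] [634.1 169.3]
26 [165 165  36  40 495] [179.4 182.9] [616.4 258.2]
26 [202 170  20  14 208] [212.4 176.3] [633.  170.9]
```

Emit:
play_rows:
  grip: [0.3,0.3,0.3,0.3,0.3,0.3,0.3]
  offset:
    - [0,0,-30]
    - [0,0,-35]
    - [0,0,-17]
    - [0,0,-8]
    - [0,0,-2]
    - [8,0.9,0]
    - [0,0,0]
  yaw: [0,0,0,0,0,0,0]

```text
clock: 29.0
ee_pos: [0.6115, 0.2514, 0.0552]
ee_rot: [0.002, -0.057, 0.998, -0.002]
contact_force: [0.2, 0.2, -1.7]
finger_gap: 0.0417
grip_force: 38.8
```

Emit:
play_rows:
  grip: [0.3,0.3,0.3]
  offset:
    - [4,0.5,0]
    - [4,0.5,0]
    - [0,0,0]
  yaw: [0,0,0]

```text
clock: 29.3
ee_pos: [0.6186, 0.2522, 0.054]
ee_rot: [0.001, -0.057, 0.998, -0.002]
contact_force: [-1.0, 0.3, -2.1]
finger_gap: 0.0416
grip_force: 38.8
```

Emit:
play_rows:
  grip: [0.3,0.3]
  offset:
    - [2,0.2,0]
    - [0,0,0]
  yaw: [0,0]

```text
clock: 29.5
ee_pos: [0.62, 0.2523, 0.0538]
ee_rot: [0.001, -0.057, 0.998, -0.002]
contact_force: [0.7, -0.2, -2.2]
finger_gap: 0.0417
grip_force: 38.8
```

Emit:
play_rows:
  grip: [0.3,0.3]
  offset:
    - [1.5,0.2,0]
    - [0,0,0]
  yaw: [0,0]

```text
clock: 29.7
ee_pos: [0.6211, 0.2524, 0.0537]
ee_rot: [0.0, -0.057, 0.998, -0.002]
contact_force: [-2.2, -0.1, -1.1]
finger_gap: 0.0415
grip_force: 39.0
```

Emit:
play_rows:
  grip: [0.3,0.3,0.3]
  offset:
    - [1.5,0.2,0]
    - [1,0.1,0]
    - [0,0,0]
  yaw: [0,0,0]

```text
clock: 30.0
ee_pos: [0.6226, 0.2525, 0.0535]
ee_rot: [-0.0, -0.057, 0.998, -0.002]
contact_force: [-9.6, -1.0, 2.1]
finger_gap: 0.0413
grip_force: 39.3
```

Emit:
play_rows:
  grip: [0.3,0.3,0.3]
  offset:
    - [0,0,-0.7]
    - [0,0,-0.6]
    - [0,0,0]
  yaw: [0,0,0]

```text
clock: 30.3
ee_pos: [0.6226, 0.2526, 0.0522]
ee_rot: [-0.0, -0.057, 0.998, -0.002]
contact_force: [-10.0, -1.3, 1.6]
finger_gap: 0.0414
grip_force: 39.5
```

```bash
python3 st.py
```

```text
30.3 [622.6 252.6  52.2] psi -173.49 tilt z [-0.    -0.005 -1.   ] 41.4 [-10.   -1.3   1.6] [-0.3   1.98  0.07] 39.5
[ 0.388  0.636  0.198  1.135 -0.004  0.274] [-1.500e+00 -1.033e+02  5.140e+01 -4.100e+00 -7.000e-01  1.000e-01]
```

Slightly lower still, until it rests on the board, and then ease open.

Emit:
play_rows:
  grip: [0.3,0.3,0.3]
  offset:
    - [0,0,-0.6]
    - [0,0,-0.4]
    - [0,0,0]
  yaw: [0,0,0]

```text
clock: 30.6
ee_pos: [0.6226, 0.2526, 0.0518]
ee_rot: [-0.0, -0.057, 0.998, -0.002]
contact_force: [-11.7, -2.4, 9.6]
finger_gap: 0.0414
grip_force: 40.3
```

Emit:
play_rows:
  grip: [0.484,0.487,0.489,0.49,0.491,0.4915,0.492,0.493]
  offset:
    - [0,0,0]
    - [0,0,0]
    - [0,0,0]
    - [0,0,0]
    - [0,0,0]
    - [0,0,0]
    - [0,0,0]
    - [0,0,0]
  yaw: [0,0,0,0,0,0,0,0]

```text
clock: 31.4
ee_pos: [0.6241, 0.2528, 0.0515]
ee_rot: [0.001, -0.057, 0.998, -0.002]
contact_force: [0.1, -1.5, 1.5]
finger_gap: 0.0422
grip_force: 0.6
```

Emit:
play_rows:
  grip: [0.496,0.5,0.52,0.56,0.62,0.62]
  offset:
    - [0,0,0]
    - [0,0,0]
    - [0,0,0]
    - [0,0,0]
    - [0,0,0]
    - [0,0,0]
  yaw: [0,0,0,0,0,0]

```text
clock: 32.0
ee_pos: [0.6239, 0.2528, 0.0515]
ee_rot: [0.001, -0.057, 0.998, -0.002]
contact_force: [0.5, -0.5, -0.4]
finger_gap: 0.053
grip_force: 0.0
```

```bash
python3 st.py
```

```text
32.0 [623.9 252.8  51.5] psi -173.51 tilt z [ 0.002 -0.004 -1.   ] 53.0 [ 0.5 -0.5 -0.4] [0.02 0.   0.01] 0.0
[ 0.387  0.637  0.198  1.131 -0.005  0.274] [   0.  -103.    47.1   -0.    -0.     0. ]
```

Emit:
play_rows:
  grip: [0.66,0.66,0.66,0.66,0.66,0.8,0.8,0.8]
  offset:
    - [0,0,5]
    - [0,0,20]
    - [0,0,40]
    - [0,0,45]
    - [-5,0,45]
    - [-25,0,0]
    - [-35,0,0]
    - [-35,0,0]
  yaw: [0,0,0,0,0,-8.5,-8.5,-8.5]

```text
clock: 32.8
ee_pos: [0.523, 0.2527, 0.2069]
ee_rot: [0.001, 0.168, 0.986, -0.002]
contact_force: [0.3, 0.6, -0.1]
finger_gap: 0.0687
grip_force: 0.0
```

Emit:
play_rows:
  grip: [1,1,1,1,1,1,1,1]
  offset:
    - [-35,0,0]
    - [-20,-5,0]
    - [0,-7,0]
    - [0,0,0]
    - [0,0,0]
    - [0,0,0]
    - [0,0,0]
    - [0,0,0]
  yaw: [-8.5,-8.5,-8.5,-8.5,-8.5,-8.5,-8.5,-8.5]

```text
clock: 33.6
ee_pos: [0.4689, 0.2408, 0.207]
ee_rot: [-0.001, 0.691, 0.723, -0.002]
contact_force: [0.4, 0.0, 0.2]
finger_gap: 0.0852
grip_force: 0.0
```

Emit:
play_rows:
  grip: [1,1]
  offset:
    - [0,0,0]
    - [0,0,0]
  yaw: [-3,0]

```text
clock: 33.8
ee_pos: [0.4689, 0.2408, 0.2069]
ee_rot: [-0.001, 0.707, 0.707, -0.002]
contact_force: [-0.1, -0.2, -0.0]
finger_gap: 0.0856
grip_force: 0.0
```

```bash
python3 st.py; python3 look.py w12; python3 - <<'E'
from h import *
import pickle
st,im=pickle.load(open("w.pkl","rb"))
g=cv2.GaussianBlur(cv2.cvtColor(im,cv2.COLOR_BGR2GRAY),(3,3),0)
for thr in (45,60,75):
  m=((g<thr)*255).astype(np.uint8); n,l,s,c=cv2.connectedComponentsWithStats(m)
  for i in range(1,n):
    if 300<s[i,4]<9000:
      cnt=cv2.findContours((l==i).astype(np.uint8),0,2)[0][0]; r=cv2.minAreaRect(cnt)
      print(thr,s[i],c[i].round(1),np.round(r[1],1),round(r[2],1),"z125",onz("wrist",c[i],.125,st)[:2].round(1),"z60",onz("wrist",c[i],.06,st)[:2].round(1))
E
```

```text
33.8 [468.9 240.8 206.9] psi 89.94 tilt z [-0.004 -0.001 -1.   ] 85.6 [-0.1 -0.2 -0. ] [-0.03 -0.02 -0.01] 0.0
[4.740e-01 2.740e-01 3.400e-02 1.335e+00 1.000e-03 2.046e+00] [ -0.  -74.   48.6   0.1   0.    1.6]
33.8 [0.4689 0.2408 0.2069] psi 89.9 0.0856108692341951 [-0.1 -0.2 -0. ] 0.0
45 [397 154  38  58 921] [413.7 179.3] [36.3 58.1] 2.4 z125 [614.9 248.7] z60 [654.  233.7]
60 [ 475    0   34   83 2047] [493.8  39. ] [83.9 29.6] 86.0 z125 [716.1 400.9] z60 [782.1 426.3]
60 [ 390   56   43   44 1464] [411.3  79.2] [45.  38.4] 84.3 z125 [605.9 340.4] z60 [642.6 349.8]
60 [ 218   78   46   44 1486] [240.   98.6] [41.5 45.1] 59.0 z125 [454.7 315.6] z60 [451.3 318.4]
60 [ 446   96   44  175 3538] [470.5 179.8] [ 25.9 175.2] 8.2 z125 [688.4 249.1] z60 [747.1 234.2]
60 [ 371  154   65   61 1753] [412.  179.6] [46.6 78.5] 27.0 z125 [613.  248.4] z60 [651.6 233.3]
75 [ 464    0   48   90 3471] [487.7  42.6] [91.8 41.5] 86.4 z125 [705.6 394.4] z60 [768.9 418.2]
75 [157  46  31  37 330] [177.6  68.4] [18.7 41. ] 31.0 z125 [402.8 343.1] z60 [385.7 353.2]
75 [ 360   55   74   48 2768] [395.5  79.2] [46.6 71.5] 86.5 z125 [589.4 338.5] z60 [621.8 347.4]
75 [330  57  29  51 983] [344.4  80.9] [50. 28.] 90.0 z125 [541.4 332.7] z60 [561.  340.1]
75 [ 217   77   47   46 1651] [240.4  99.4] [43.8 46.5] 63.4 z125 [455.  314.9] z60 [451.6 317.5]
75 [ 446   95   45  177 3794] [470.6 179.1] [ 27.  178.2] 8.0 z125 [688.4 249.7] z60 [747. 235.]
```

Emit:
play_rows:
  grip: [1,1,1,1,1,1,1,1]
  offset:
    - [-9,37,-10]
    - [-8,38,-10]
    - [0,0,-45]
    - [0,0,-45]
    - [0,0,-45]
    - [0,0,-30]
    - [0,0,-12]
    - [0,0,0]
  yaw: [0,0,0,0,0,0,0,0]

```text
clock: 34.65
ee_pos: [0.4512, 0.3153, 0.0087]
ee_rot: [-0.001, 0.707, 0.707, -0.003]
contact_force: [-0.8, 0.7, 1.1]
finger_gap: 0.0853
grip_force: 0.0
```

Emit:
play_rows:
  grip: [0.5,0.4,0.4,0.4]
  offset:
    - [0,0,0]
    - [0,0,0]
    - [0,0,0]
    - [0,0,0]
  yaw: [0,0,0,0]
  force: 30

```text
clock: 35.05
ee_pos: [0.453, 0.3165, 0.0114]
ee_rot: [-0.001, 0.707, 0.707, -0.001]
contact_force: [-2.4, -1.3, 10.5]
finger_gap: 0.0516
grip_force: 29.4
```

```bash
python3 st.py; python3 - <<'E'
from h import *
import pickle
st,im=pickle.load(open("w.pkl","rb"))
g=cv2.GaussianBlur(cv2.cvtColor(im,cv2.COLOR_BGR2GRAY),(3,3),0)
for v in (70,80,90,165,175,185,240,250,260,270): print(v,[int(x) for x in g[v,372:460:3]])
E
```

```text
35.05 [453.  316.5  11.4] psi 90.0 tilt z [-0.002  0.    -1.   ] 51.6 [-2.4 -1.3 10.5] [-0.23  0.25  0.02] 29.4
[ 6.09e-01  4.39e-01 -2.44e-01  8.89e-01  1.00e-03  2.18e+00] [ -0.  -77.   40.2  -0.8   0.    0. ]
70 [68, 68, 69, 67, 67, 73, 124, 42, 39, 49, 53, 55, 56, 55, 57, 56, 56, 55, 57, 57, 140, 203, 201, 201, 202, 202, 191, 188, 189, 190]
80 [67, 65, 67, 68, 69, 68, 132, 55, 42, 45, 54, 53, 53, 52, 55, 56, 54, 55, 57, 56, 93, 203, 202, 202, 203, 203, 193, 191, 186, 189]
90 [66, 66, 68, 67, 68, 66, 107, 94, 37, 42, 52, 51, 53, 53, 55, 55, 54, 54, 55, 55, 62, 196, 202, 202, 202, 202, 203, 199, 188, 190]
165 [67, 68, 68, 68, 67, 67, 66, 70, 134, 41, 32, 42, 49, 47, 48, 47, 46, 44, 46, 44, 45, 47, 190, 205, 204, 203, 191, 190, 193, 193]
175 [66, 66, 67, 67, 66, 65, 64, 67, 134, 37, 33, 39, 43, 43, 45, 43, 44, 46, 46, 43, 43, 56, 204, 206, 204, 200, 191, 188, 193, 186]
185 [87, 87, 88, 79, 65, 66, 66, 65, 132, 38, 29, 39, 44, 46, 44, 44, 45, 45, 45, 41, 40, 75, 205, 203, 204, 191, 189, 191, 191, 123]
240 [64, 66, 63, 64, 63, 64, 61, 104, 102, 28, 22, 18, 19, 17, 18, 22, 22, 24, 23, 24, 159, 202, 169, 118, 111, 140, 57, 49, 52, 53]
250 [64, 38, 31, 54, 64, 62, 62, 126, 51, 19, 33, 39, 36, 37, 39, 36, 36, 34, 35, 38, 129, 116, 110, 111, 112, 67, 51, 51, 52, 52]
260 [65, 64, 64, 55, 26, 28, 63, 128, 27, 20, 34, 35, 34, 37, 38, 36, 36, 34, 38, 59, 95, 94, 94, 95, 107, 89, 53, 52, 52, 52]
270 [63, 93, 76, 24, 25, 22, 20, 25, 20, 23, 21, 23, 21, 32, 34, 35, 39, 48, 63, 84, 39, 22, 21, 20, 23, 42, 84, 148, 200, 124]
```

```bash
python3 - <<'E'
from h import *
import pickle
st,im=pickle.load(open("w.pkl","rb"))
g=cv2.cvtColor(im,cv2.COLOR_BGR2GRAY).astype(float)
for n,vs in (("c",range(62,96,4)),("mid",range(160,205,5)),("one",range(240,264,3))):
    P=[]
    for v in vs:
        w=g[v,384:404]-70; w[w<0]=0; u=384+(w*np.arange(20)).sum()/w.sum(); P.append(onz("wrist",(u,v),.108,st)[:2])
    P=np.array(P); p=np.polyfit(P[:,1],P[:,0],1); print(n,P.mean(0).round(1),"yaw",np.degrees(np.arctan(-p[0])).round(1),"fence-normalised x",(P[:,0].mean()+.1165*(P[:,1].mean()-250)).round(1))
E
```

```text
c [592.2 341.4] yaw 6.8 fence-normalised x 602.8
 ** On entry to DLASCL parameter number  4 had an illegal value
 ** On entry to DLASCL parameter number  4 had an illegal value
 ** On entry to DLASCL parameter number  4 had an illegal value
 ** On entry to DLASCL parameter number  4 had an illegal value
 ** On entry to DLASCL parameter number  5 had an illegal value
 ** On entry to DLASCL parameter number  4 had an illegal value<stdin>:8: RuntimeWarning: invalid value encountered in scalar divide
Traceback (most recent call last):
numpy.linalg.LinAlgError: SVD did not converge in Linear Least Squares
```

```bash
python3 - <<'E'
from h import *
import pickle
st,im=pickle.load(open("w.pkl","rb"))
g=cv2.cvtColor(im,cv2.COLOR_BGR2GRAY).astype(float)
for n,vs in (("c",range(62,96,3)),("mid",range(160,192,3)),("one",range(240,264,3))):
    P=[]
    for v in vs:
        w=np.clip(g[v,384:404]-75,0,None)
        if w.sum()<20: continue
        u=384+(w*np.arange(20)).sum()/w.sum(); P.append(onz("wrist",(u,v),.108,st)[:2])
    P=np.array(P); p=np.polyfit(P[:,1],P[:,0],1); print(n,len(P),P.mean(0).round(1),"yaw",np.degrees(np.arctan(-p[0])).round(1),"norm x",(P[:,0].mean()+.1165*(P[:,1].mean()-250)).round(1))
E
```

```text
c 11 [592.4 339.7] yaw 6.8 norm x 602.9
mid 11 [603.8 248.8] yaw 4.7 norm x 603.6
one 8 [613.8 167. ] yaw 6.5 norm x 604.1
```

```bash
python3 - <<'E'
from h import *
import pickle
st,im=pickle.load(open("w.pkl","rb"))
g=cv2.GaussianBlur(cv2.cvtColor(im,cv2.COLOR_BGR2GRAY).astype(float),(3,3),0)
def fit(n,vs,u0,u1,thr,z,rise):
    P=[]
    for v in vs:
        r=g[v,u0:u1]; k=[i for i in range(len(r)-1) if (r[i]<thr<=r[i+1] if rise else r[i]>=thr>r[i+1])]
        if not k: continue
        i=k[0]; u=u0+i+(thr-r[i])/(r[i+1]-r[i]); P.append(onz("wrist",(u,v),z,st)[:2])
    P=np.array(P); p=np.polyfit(P[:,1],P[:,0],1); print(n,len(P),P.mean(0).round(1),"yaw",np.degrees(np.arctan(-p[0])).round(1),"res",np.std(P[:,0]-np.polyval(p,P[:,1])).round(2))
fit("c back",range(64,94,2),420,445,120,.125,True)
fit("mid back",range(160,196,2),425,445,120,.125,True)
fit("c front",range(64,94,2),386,402,90,.108,False)
fit("mid front",range(160,196,2),388,406,90,.108,False)
fit("one front",range(240,264,2),386,404,90,.108,False)
E
```

```text
c back 15 [629.3 344.5] yaw 6.7 res 0.09
mid back 17 [641.  252.2] yaw 5.9 res 0.23
c front 13 [594.2 339.7] yaw 8.2 res 0.44
mid front 18 [606.2 246.8] yaw 6.8 res 0.23
one front 12 [615.8 166.3] yaw 5.9 res 0.14
```

Emit:
play_rows:
  grip: [0.4,0.4,0.4,0.4,0.4,0.4,0.4,0.4]
  offset:
    - [0,0,10]
    - [0,0,35]
    - [0,0,45]
    - [0,-15,30]
    - [12,-35,0]
    - [13,-40,0]
    - [13,-41,0]
    - [13,-41,0]
  yaw: [0,0,0,0,0,0,0,0]

```text
clock: 35.85
ee_pos: [0.5034, 0.1423, 0.1309]
ee_rot: [-0.001, 0.707, 0.707, -0.001]
contact_force: [0.9, -0.7, -1.1]
finger_gap: 0.0513
grip_force: 32.2
```

Emit:
play_rows:
  grip: [0.4,0.4,0.4,0.4,0.4,0.4,0.4,0.4]
  offset:
    - [13,-41,0]
    - [13,-41,0]
    - [13,-41,0]
    - [13,-41,0]
    - [13,-41,0]
    - [13,-41,0]
    - [14,-40,0]
    - [13,-35,0]
  yaw: [0,0,0,0,0,0,0,0]

```text
clock: 36.65
ee_pos: [0.6083, -0.1795, 0.1308]
ee_rot: [-0.001, 0.707, 0.707, -0.002]
contact_force: [0.2, 1.2, -1.5]
finger_gap: 0.0514
grip_force: 32.1
```

Emit:
play_rows:
  grip: [0.4,0.4]
  offset:
    - [0,0,0]
    - [0,0,0]
  yaw: [0,0]

```text
clock: 36.85
ee_pos: [0.6079, -0.1778, 0.1301]
ee_rot: [-0.001, 0.708, 0.707, -0.002]
contact_force: [0.0, 0.6, -1.5]
finger_gap: 0.0514
grip_force: 32.2
```

```bash
python3 st.py
```

```text
36.85 [ 607.9 -177.8  130.1] psi 89.92 tilt z [-0.004 -0.001 -1.   ] 51.4 [ 0.   0.6 -1.5] [ 0.04  0.   -0.  ] 32.2
[-0.283  0.519  0.201  1.256 -0.002  1.289] [ -3.3 -94.1  50.   -0.   -0.2  -0.2]
```

Emit:
play_rows:
  grip: [0.4,0.4,0.4,0.4,0.4,0.4]
  offset:
    - [0,0,-40]
    - [0,0,-40]
    - [0,0,-20]
    - [0,0,-8]
    - [0,0,-4]
    - [0,0,0]
  yaw: [0,0,0,0,0,0]

```text
clock: 37.45
ee_pos: [0.6084, -0.1769, 0.0186]
ee_rot: [-0.001, 0.707, 0.707, -0.002]
contact_force: [0.6, 0.2, -0.9]
finger_gap: 0.0512
grip_force: 32.1
```

Emit:
play_rows:
  grip: [0.4,0.4]
  offset:
    - [0,0,-1.5]
    - [0,0,0]
  yaw: [0,0]

```text
clock: 37.65
ee_pos: [0.6085, -0.1773, 0.0169]
ee_rot: [-0.0, 0.707, 0.707, -0.002]
contact_force: [-0.1, -0.5, -1.3]
finger_gap: 0.0515
grip_force: 32.1
```

Emit:
play_rows:
  grip: [0.4,0.4]
  offset:
    - [0,0,-1]
    - [0,0,0]
  yaw: [0,0]

```text
clock: 37.85
ee_pos: [0.6083, -0.1774, 0.0156]
ee_rot: [-0.001, 0.707, 0.707, -0.002]
contact_force: [-0.1, -0.9, 3.2]
finger_gap: 0.0514
grip_force: 32.5
```

Emit:
play_rows:
  grip: [0.59,0.6,0.603,0.606,0.61,0.65,0.75,0.85]
  offset:
    - [0,0,0]
    - [0,0,0]
    - [0,0,0]
    - [0,0,0]
    - [0,0,0]
    - [0,0,0]
    - [0,0,0]
    - [0,0,0]
  yaw: [0,0,0,0,0,0,0,0]

```text
clock: 38.65
ee_pos: [0.6076, -0.1771, 0.0147]
ee_rot: [-0.001, 0.707, 0.707, -0.002]
contact_force: [0.7, -0.0, 0.0]
finger_gap: 0.0725
grip_force: 0.0
```

Emit:
play_rows:
  grip: [0.9,0.9,0.9,0.9,1,1,1,1]
  offset:
    - [0,0,5]
    - [0,0,35]
    - [0,0,45]
    - [0,0,45]
    - [-40,-20,45]
    - [-45,-20,10]
    - [-45,-20,0]
    - [-40,-20,0]
  yaw: [0,0,0,0,0,0,0,0]

```text
clock: 39.45
ee_pos: [0.4448, -0.2533, 0.1912]
ee_rot: [-0.0, 0.707, 0.707, -0.002]
contact_force: [1.3, -0.3, 0.3]
finger_gap: 0.0851
grip_force: 0.0
```

Emit:
play_rows:
  grip: [1,1]
  offset:
    - [0,0,0]
    - [0,0,0]
  yaw: [0,0]

```text
clock: 39.65
ee_pos: [0.4462, -0.2533, 0.1912]
ee_rot: [-0.001, 0.708, 0.706, -0.002]
contact_force: [0.1, 0.2, -0.2]
finger_gap: 0.0857
grip_force: 0.0
```

```bash
python3 st.py; python3 look.py w13; python3 - <<'E'
from h import *
import pickle
st,im=pickle.load(open("w.pkl","rb"))
g=cv2.GaussianBlur(cv2.cvtColor(im,cv2.COLOR_BGR2GRAY),(3,3),0)
for thr in (50,65,80):
  m=((g<thr)*255).astype(np.uint8); n,l,s,c=cv2.connectedComponentsWithStats(m)
  for i in range(1,n):
    if 300<s[i,4]<6000:
      print(thr,s[i],c[i].round(1),"z60",onz("wrist",c[i],.06,st)[:2].round(1),"z64",onz("wrist",c[i],.064,st)[:2].round(1))
t=grab_frame("top"); t=t.max(2)
m=((t[150:260,300:400]<60)*255).astype(np.uint8); n,l,s,c=cv2.connectedComponentsWithStats(m)
for i in range(1,n):
  if s[i,4]>60: print("top",s[i]+[300,150,0,0,0],onz("top",c[i]+[300,150],.062)[:2].round(1))
E
```

```text
39.65 [ 446.2 -253.3  191.2] psi 89.9 tilt z [-0.004 -0.002 -1.   ] 85.7 [ 0.1  0.2 -0.2] [ 0.01 -0.04 -0.02] 0.0
[-0.514  0.246 -0.042  1.284 -0.003  1.058] [ -2.6 -73.6  47.1   0.3  -0.2  -0.2]
39.65 [ 0.4462 -0.2533  0.1912] psi 89.9 0.08567191983623289 [ 0.1  0.2 -0.2] 0.0
50 [  0   0  24  56 918] [ 9.  24.5] z60 [126.5 -46.9] z64 [130.8 -48.8]
50 [  0   0  44  94 461] [26.3 45.7] z60 [164.5 -85.6] z64 [168.3 -87. ]
50 [ 385   85   41   43 1433] [405.  106.2] z60 [ 603.6 -177.1] z64 [ 601.4 -177.3]
65 [   0    0   44   95 1685] [15.6 33.5] z60 [142.1 -63.7] z64 [146.2 -65.4]
65 [ 384   85   43   44 1531] [404.9 106.2] z60 [ 603.5 -177.1] z64 [ 601.4 -177.2]
65 [369  86  19  34 313] [376.  101.5] z60 [ 568.7 -174.8] z64 [ 567. -175.]
65 [ 223  172   42   47 1054] [247.9 191.5] z60 [ 436.5 -270.5] z64 [ 436.6 -269.4]
80 [   0    0   45   95 2667] [17.1 34.4] z60 [145.2 -65.7] z64 [149.3 -67.4]
80 [334  81 106 136 627] [417.7 161.6] z60 [ 624.7 -236.7] z64 [ 622.3 -236.1]
80 [ 368   84   59   45 2074] [398.4 105.7] z60 [ 595.4 -177.2] z64 [ 593.3 -177.4]
80 [ 220  163   46   57 2076] [243.6 191.7] z60 [ 432.  -270.6] z64 [ 432.2 -269.5]
top [329 179  21  19 299] [ 606.1 -171.2]
top [ 361  215   39   45 1029] [ 457.4 -295.7]
```

Emit:
play_rows:
  grip: [1,1,1,1,1,1,1]
  offset:
    - [-12,-16,0]
    - [0,0,-40]
    - [0,0,-45]
    - [0,0,-45]
    - [0,0,-35]
    - [0,0,-15]
    - [0,0,0]
  yaw: [0,0,0,0,0,0,0]

```text
clock: 40.45
ee_pos: [0.4339, -0.2674, 0.0081]
ee_rot: [-0.003, 0.707, 0.708, -0.003]
contact_force: [-0.5, -0.6, 0.7]
finger_gap: 0.0855
grip_force: 0.0
```

Emit:
play_rows:
  grip: [0.6,0.4,0.4,0.4]
  offset:
    - [0,0,0]
    - [0,0,0]
    - [0,0,0]
    - [0,0,0]
  yaw: [0,0,0,0]
  force: 30

```text
clock: 40.85
ee_pos: [0.4357, -0.2693, 0.0119]
ee_rot: [0.0, 0.707, 0.707, -0.002]
contact_force: [-0.8, 2.3, 7.1]
finger_gap: 0.0514
grip_force: 29.8
```

Emit:
play_rows:
  grip: [0.4,0.4,0.4,0.4]
  offset:
    - [0,0,10]
    - [0,0,30]
    - [0,0,30]
    - [0,0,0]
  yaw: [0,0,0,0]

```text
clock: 41.25
ee_pos: [0.4369, -0.2703, 0.0851]
ee_rot: [0.002, 0.707, 0.707, -0.001]
contact_force: [1.1, -0.1, -1.7]
finger_gap: 0.0512
grip_force: 32.2
```

Emit:
play_rows:
  grip: [0.4,0.4,0.4,0.4,0.4,0.4]
  offset:
    - [40,3,0]
    - [45,3,0]
    - [45,3,0]
    - [33,2,0]
    - [0,0,0]
    - [0,0,0]
  yaw: [0,0,0,0,0,0]

```text
clock: 41.85
ee_pos: [0.5977, -0.2576, 0.08]
ee_rot: [-0.001, 0.707, 0.707, -0.002]
contact_force: [0.4, -0.2, -1.3]
finger_gap: 0.0513
grip_force: 32.4
```

Emit:
play_rows:
  grip: [0.4,0.4,0.4,0.4,0.4]
  offset:
    - [0,0,-35]
    - [0,0,-20]
    - [0,0,-8]
    - [0,0,-4]
    - [0,0,0]
  yaw: [0,0,0,0,0]

```text
clock: 42.35
ee_pos: [0.5967, -0.2581, 0.0148]
ee_rot: [-0.001, 0.707, 0.707, -0.002]
contact_force: [-1.3, -0.2, -0.5]
finger_gap: 0.0508
grip_force: 35.9
```

Emit:
play_rows:
  grip: [0.4,0.4]
  offset:
    - [0,0,-1]
    - [0,0,0]
  yaw: [0,0]

```text
clock: 42.55
ee_pos: [0.597, -0.2582, 0.0147]
ee_rot: [-0.001, 0.707, 0.707, -0.002]
contact_force: [-10.5, 3.5, 16.8]
finger_gap: 0.0516
grip_force: 37.5
```

Emit:
play_rows:
  grip: [0.4,0.4]
  offset:
    - [0,0,1]
    - [0,0,0]
  yaw: [0,0]

```text
clock: 42.75
ee_pos: [0.5976, -0.2585, 0.0147]
ee_rot: [-0.0, 0.707, 0.707, -0.002]
contact_force: [-3.2, -0.6, 9.5]
finger_gap: 0.0511
grip_force: 36.7
```

Emit:
play_rows:
  grip: [0.59,0.6,0.603,0.606,0.61,0.65,0.75,0.85]
  offset:
    - [0,0,0]
    - [0,0,0]
    - [0,0,0]
    - [0,0,0]
    - [0,0,0]
    - [0,0,0]
    - [0,0,0]
    - [0,0,0]
  yaw: [0,0,0,0,0,0,0,0]

```text
clock: 43.55
ee_pos: [0.5976, -0.2579, 0.0135]
ee_rot: [-0.001, 0.707, 0.707, -0.002]
contact_force: [0.5, 0.0, -0.2]
finger_gap: 0.0724
grip_force: 0.0
```

Emit:
play_rows:
  grip: [0.9,0.9,0.9,0.9,1,1,1,1]
  offset:
    - [0,0,5]
    - [0,0,35]
    - [0,0,45]
    - [0,0,45]
    - [-40,0,40]
    - [-45,0,10]
    - [-45,0,0]
    - [-30,0,0]
  yaw: [0,0,0,0,0,0,0,0]

```text
clock: 44.35
ee_pos: [0.44, -0.2578, 0.1897]
ee_rot: [-0.0, 0.707, 0.707, -0.002]
contact_force: [1.3, -0.7, -0.1]
finger_gap: 0.0856
grip_force: 0.0
```

Emit:
play_rows:
  grip: [1,1,1]
  offset:
    - [-20,-25,0]
    - [0,0,0]
    - [0,0,0]
  yaw: [0,0,0]

```text
clock: 44.65
ee_pos: [0.4221, -0.2832, 0.1893]
ee_rot: [-0.001, 0.708, 0.707, -0.002]
contact_force: [-0.5, 0.7, 0.3]
finger_gap: 0.0857
grip_force: 0.0
```

```bash
python3 st.py; python3 look.py w14; python3 - <<'E'
from h import *
import pickle
st,im=pickle.load(open("w.pkl","rb"))
g=cv2.GaussianBlur(cv2.cvtColor(im,cv2.COLOR_BGR2GRAY),(3,3),0)
for thr in (50,65):
  m=((g<thr)*255).astype(np.uint8); n,l,s,c=cv2.connectedComponentsWithStats(m)
  for i in range(1,n):
    if 300<s[i,4]<6000:
      print(thr,s[i],c[i].round(1),"z64",onz("wrist",c[i],.064,st)[:2].round(1))
t0=cv2.imread("pics/topraw.png"); t=grab_frame("top"); cv2.imwrite("pics/top9.png",t)
for nm,im2 in (("old",t0),("new",t)):
  h=cv2.cvtColor(im2,cv2.COLOR_BGR2HSV); m=cv2.inRange(h,(45,120,40),(85,255,255))[150:260]; 
  ys,xs=np.where(m[:,250:310]); print(nm,"pad",xs.mean()+250,ys.mean()+150,len(xs))
d=np.abs(t.astype(int)-t0).max(2)
for nm,(u0,v0,u1,v1) in dict(cup=(262,160,295,196),jar=(238,118,270,155),tinc=(138,172,160,196),yellow=(117,232,144,256),orange=(131,266,160,292)).items(): print(nm,d[v0:v1,u0:u1].mean().round(1),(d[v0:v1,u0:u1]>35).sum())
g=t.max(2)
m=((g[150:260,130:400]<30)*255).astype(np.uint8); n,l,s,c=cv2.connectedComponentsWithStats(m)
for i in range(1,n):
  if s[i,4]>60: uv=c[i]+[130,150]; print("top",s[i]+[130,150,0,0,0],onz("top",uv,.125)[:2].round(0),onz("top",uv,.064)[:2].round(0))
E
```

```text
44.65 [ 422.1 -283.2  189.3] psi 89.92 tilt z [-0.004 -0.002 -1.   ] 85.7 [-0.5  0.7  0.3] [-0.02 -0.01  0.05] 0.0
[-0.589  0.237 -0.059  1.277 -0.004  0.984] [ -2.1 -71.8  48.    0.1  -0.2  -0.2]
44.65 [ 0.4221 -0.2832  0.1893] psi 89.9 0.08573576896788206 [-0.5  0.7  0.3] 0.0
50 [  0   0  36  48 983] [13.4 16.1] z64 [116.  -69.9]
50 [  0   0  54  80 449] [30.5 38.8] z64 [ 152.8 -110.3]
50 [ 405   61   40   42 1357] [424.4  81.8] z64 [ 600.6 -178.3]
50 [ 393  140   41   44 1388] [412.8 161.8] z64 [ 590.5 -266. ]
65 [   0    0   54   82 1939] [18.3 28.7] z64 [128.4 -90.9]
65 [ 404   61   42   43 1439] [424.4  81.8] z64 [ 600.6 -178.3]
65 [387  64  24  40 456] [396.3  83.6] z64 [ 565.3 -184.4]
65 [432  64  21 131 328] [443.6 134.5] z64 [ 630.  -233.7]
65 [377 136  30  39 459] [386.9 150.7] z64 [ 557.2 -255.2]
65 [ 392  139   42   45 1459] [412.6 161.6] z64 [ 590.3 -265.8]
old pad 277.47869674185466 217.32581453634086 399
new pad 277.5529715762274 217.42118863049097 387
cup 11.6 49
jar 10.7 0
tinc 7.9 0
yellow 10.7 0
orange 14.9 84
top [199 170  27  19 284] [629. 170.] [637. 178.]
top [158 174  36  27 342] [616. 264.] [622. 276.]
top [142 178  15  20 208] [609. 338.] [615. 354.]
top [331 180  18  16 215] [ 601. -164.] [ 607. -173.]
top [362 183  20  16 238] [ 591. -247.] [ 597. -260.]
top [395 227   5  33 100] [ 449. -312.] [ 447. -328.]
```

```bash
python3 -c "
from rig import *
print(hand_in())"
```

```text
the job is handed in; nothing more can be done
None
```

I handed the job in at about 44.7 s: both fallen tins stand lids-up against the rack fence in line with tin_c, and both pots stand upright in the tray. Measurements showed the pad and tin_c unmoved; the cup and jar weren't measured, but showed only shadow-like changes.

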